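# Zero the bench gauge and gauge a cast bar

### The arm

A 6-joint arm with a two-finger parallel gripper is mounted at the origin on the work surface. World frame = base frame: x ahead of the robot, y to its left, z up, the work surface at z = 0. Lengths are in mm, angles in rad, forces in N, time in s.
With the tool pointing down it reaches from about 350 to 775 mm from the base axis. Payload 7.3 kg.
Tool frame: the origin (TCP) lies at the very end of the fingers, on their centre line; the grasp point (between the pads) lies 19 mm behind it; x points along the fingers, z is the direction in which the jaws open and shut, and the axes are right-handed (so a half turn about x gives the same grasp; the last joint's range is limited). The gripper opens to 92 mm and grips with 3 to 60 N. Pads are 19 mm wide; open, the fingers measure 130 mm over their backs; the gripper's body (75 mm by 190 mm) begins 47 mm behind the grasp point.
Start: joints at [-1.402, 0.342, 1.524, -0, 1.275, -0.146], TCP at [162.576, -499.213, 226.741] pointing down, gripper open.
Joint ranges: [-2.53, 2.53], [-0.77, 2.02], [0.04, 2.7], [-1, 4.14], [0.28, 2.66], [-3.11, 3.11]. Speed limits (rad/s): [2.57, 2.57, 3.14, 3.14, 3.14, 3.14].

### API

Orientations are given as [roll, pitch, yaw] about the fixed x, y, z axes, in that order (R = Rz(yaw) Ry(pitch) Rx(roll)).
In Python, from plant import * gives the robot as it stands.
- The arm moves only by the shell command python3 -m creep 'ROWS'. ROWS is JSON, a list of rows, each an object of numbers: "tx", "ty", "tz": the shift along the tool's x, y, z in cm; "wx", "wy", "wz": the turn, a rotation vector about the tool's x, y, z in rad; "gripper": the closure, from -1 (fully open) to 1 (shut). A call has 1 to 8 rows; each row is the pose to reach, as a shift and turn from the pose commanded when the call began, along the tool's axes at that moment; what a row does not reach only later rows make up. A row lasts 1/12 s, in which the tool goes at most 41.7 mm and 7.16 degrees, less where a joint would pass 70% of its speed; a pose out of reach is approached as far as the arm can. A call with a gripper value outside its range is refused whole. The fingers move at their own pace and stop on an object; the grip force is fixed at half the most. Time passes only in rows, so rows that repeat a pose let the fingers close. It gives the time, the measured TCP pose, the force and the opening at its end, in the units of the state.
- get_obs(): the state, without advancing time (a new reading comes with each control period).
- capture(name): name is "scene" or "side" or "wrist"; returns a dict with "frame" (384x512x3 uint8, red, green, blue), "z_map" (384x512 float32, mm along the optical axis (not along the pixel's ray), 0 where there is no reading), "vertical_fov" (degrees; the focal length in pixels is half the picture's height over the tangent of half this angle, whatever the lens; pixels are square), "cx", "cy" (the principal point, pixels), "k1" (the pictures are not rectified: a ray, as slopes to the right and down, at radius r is drawn at 1 + k1 r^2 times it, then the intrinsics apply), "xyz" and "rotation" of the camera in the world. Camera axes: x right, y down, z forward; pixel columns grow to the right and rows downward; lengths in mm; the calibration is good to about 2 mm. A picture is of the moment at which its call begins.
- close_job(): hands the job in, once; it reports no verdict.
The state is a dict: "time": time; "joint_positions": joint angles; "dq": joint speeds; "tau": joint torques, N m; "tool_pos": TCP position; "tcp_rot": TCP orientation; "contact_force": force on the tool from outside, world axes, zero at the start; "moment": the same for the moment, N m; "grip_width": finger opening in mm.
Only numpy, scipy, OpenCV 4.12 (cv2) and the standard library are available. Lean on these libraries where they do the work, as an engineer would, in place of code of your own. Each camera call takes 0.05 s, during which the arm holds its last target.

### The job

Zero the bench thickness gauge: with nothing in it, turn the dial's bezel until the scale's zero mark stands at the pointer. Then take the flat copper bar from the wooden rack, lower it upright through the slot in the gauge's guide until about half its length is through, lay it lightly against the fixed anvil, and finish still holding it like that, with the spindle on it and its lower end clear of the gauge's base. Leave the bezel at its zero setting and everything else where it stands.

Things in the scene. Friction and masses are not known exactly. Their poses are not given: they have to be found in the camera images.
- gauge: bench thickness gauge, fixed. Origin: centre of the underside of its base (110 along x, 200 along y, 14 thick); y runs along the spindle from slot end to dial end, z up. The guide with the slot is centred at y = -50, the dial gauge, lying face up, at y = +50; between them at y = +6 a clamp post 36 (x) x 16 (y), 87 high, holds the dial's stem.
- slot_mouth (a point): centre of the slot at the top face of the guide, a steel plate 75 (x) x 52 (y), 90 to 110 above the table; axes as the gauge's. The slot is 34 (x) by 12 (y), right through, with a 4 lead-in chamfer round its top edge: 2 clearance for the bar each way. Below the guide the throat is open down to the base, 14 above the table.
- anvil: fixed domed steel anvil (ball of radius 8), origin at the ball's centre, 78 above the table and 12.5 from the slot's centre on the gauge's -y side; its dome stands 1.5 into the slot's outline, under the guide, on a painted post.
- spindle (a joint): travel of the spindle (m): 0 at rest, with its domed tip 8 from the anvil; grows as a bar pushes the tip towards the dial (gauge +y), 6 mm at most; a spring of about 1 N returns it. The tip (radius 8) is 78 above the table, opposite the anvil, at rest 2.5 inside the slot's outline; a bar coming down pushes it aside by itself.
- dial_center (a point): centre of the dial's bezel, on its vertical axis, half-way up the bezel, 100.5 above the table. The bezel (58 diameter, dark knurled rim) spans 94 to 107 above the table, face up, and is the part to grip across and turn; nothing within 30 of its rim stands higher than 94.
- bezel (a joint): angle of the bezel with its scale (rad), positive anticlockwise from above, 0 when the zero mark stands exactly at the pointer's rest; stays where it is left, stiff (0.04 N m); stops at -2.6 and 2.6.
- zero_mark (a point): zero of the scale: a bold black wedge at the rim of the white scale, pointing inwards; this point lies on it, 20 from the bezel's axis, and turns with the bezel. The scale has 50 equal divisions.
- pointer_tip (a point): point on the dial's black pointer near its tip, 20 from the bezel's axis, on the longer arm (the pointer has a short broad tail on the other side). It turns with the spindle (one turn clockwise for 5 mm), not with the bezel.
- pointer_rest (a point): where pointer_tip stands while the spindle is at rest (nothing in the gauge); 20 from the bezel's axis. A fixed point of the gauge, on the dial's side away from the slot (gauge +y); it stays when the pointer moves off. The zero mark starts 0.3 to 1.3 rad anticlockwise of it.
- rack: fixed wooden block 205 (x) x 56 (y) x 36 high with three pockets 36 (x) x 14 (y), 26 deep (floor 10 above the table), at x = -65, 0 and 65; a bar stands upright in each, in any order. Origin: centre of its underside.
- bar_mid (a point): centre of the flat copper bar: 32 wide (its x) x 10 thick (its y) x 120 long (its z), rounded edges, about 0.34 kg; the only flat one and the tallest of three. It stands upright in a pocket with its wide faces along the rack's length, 94 of it above the rack.
- square_bar: bystander in the rack: square copper bar 12 x 12 x 100, standing on end; origin at the centre of its foot
- round_rod: bystander in the rack: round copper rod 12 diameter x 100, standing on end; origin at the centre of its foot
- brush: bystander: small scratch brush, 170 long, under 30 tall, lying by the rack between rack and gauge
- hammer: bystander: hammer, 240 long, lying to the right of the rack
- brick: bystander: soldering brick 75 x 115 x 32 lying to the left of the gauge
- flux_jar: bystander: closed glass jar, 54 diameter x 60 tall, beyond the gauge
- dish: bystander: white bowl, 84 diameter x 30 tall, beyond the rack
Mind the look-alikes: they are no part of the job. Leave any purple or turquoise look-alike of the gauge alone.

How it is judged (in metres and radians):
On the way, in this order (a step that is already met when the one before it is completed fails the run):
1. with nothing in the gauge, the zero mark stands at the pointer, within one division (horizontal distance between zero_mark and pointer_tip below 0.0025 m and value of joint spindle below 0.0004 m), for 0.3 s.
2. the flat bar, held by the fingers, has been lifted out of the rack (height (world z) of bar_mid above 0.125 m and contact force between the fingers and bar above 2 N), for 0.2 s.
At the end, for the whole second after the job is handed in: Zero mark within a division (2.7 mm) of the pointer's rest; bar upright (0.08 rad) in the slot, middle between 24 mm below and 22 mm above the guide's top, so its end is past the spindle and off the base; it touches the anvil (under 30 N), pushes the spindle over 1 mm, and the fingers hold it still (horizontal distance between zero_mark and pointer_rest below 0.0027 m and x of bar_mid in the frame of slot_mouth between -0.005 and 0.005 m and y of bar_mid in the frame of slot_mouth between -0.005 and 0.005 m and z of bar_mid in the frame of slot_mouth between -0.024 and 0.022 m and angle between the z axis of bar_mid and the z axis of slot_mouth, either way round below 0.08 rad and value of joint spindle above 0.001 m and contact force between bar and anvil between 0.1 and 30 N and contact force between the fingers and bar above 2 N and linear speed of bar below 0.02 m/s); the arm keeps its last pose, push and grip.
It fails at once if another thing was disturbed (moved more than 30 mm) (distance of any of square_bar, round_rod, brush, hammer, brick, flux_jar, dish from where it was at the start of the episode above 0.03 m).
It also fails if it takes over 67 s, if anything falls off the work surface, if the arm or the gripper's body presses on something with over 40 N, if the wrist force passes 120 N, or if a joint passes its speed limit or range.

## Working session

There is one attempt and no reset: what is moved stays moved. The work goes in short steps, Python scripts to look and compute and a shell command to move; the robot and the scene stay as the last step left them, time stands still between calls to the robot, and variables do not carry over. Pictures are saved under pics/ and viewed, and the job is handed in when it is done.

```bash
ls; mkdir -p pics
cat > h.py <<'E'
from plant import *
import numpy as np, cv2
from scipy.spatial.transform import Rotation as R
def K(c):
    h,w=c["frame"].shape[:2]; f=h/2/np.tan(np.radians(c["vertical_fov"])/2); return f
def ray(c,u,v):
    f=K(c); x=(u-c["cx"])/f; y=(v-c["cy"])/f
    d=cv2.undistortPoints(np.array([[[u,v]]],float),np.array([[f,0,c["cx"]],[0,f,c["cy"]],[0,0,1]],float),np.array([c["k1"],0,0,0],float))[0,0]
    return np.array([d[0],d[1],1.])
def rot(c):
    r=np.array(c["rotation"],float)
    return r if r.shape==(3,3) else R.from_euler('xyz',r).as_matrix()
def onplane(c,u,v,z):
    d=rot(c)@ray(c,u,v); o=np.array(c["xyz"],float); return o+d*(z-o[2])/d[2]
def proj(c,p):
    q=rot(c).T@(np.array(p,float)-np.array(c["xyz"],float)); x,y=q[:2]/q[2]; s=1+c["k1"]*(x*x+y*y); f=K(c)
    return np.array([c["cx"]+f*x*s,c["cy"]+f*y*s])
def save(c,n,s=1.5,box=None):
    im=c["frame"][:,:,::-1]
    if box: im=im[box[1]:box[3],box[0]:box[2]]
    cv2.imwrite("pics/"+n,cv2.resize(im,None,fx=s,fy=s,interpolation=cv2.INTER_CUBIC))
E
python3 - <<'E'
from h import *
import pickle
print(get_obs())
for n in ["scene","side","wrist"]:
    c=capture(n); save(c,n+"0.png"); pickle.dump(c,open(n+"0.pkl","wb"))
    print(n,{k:c[k] for k in c if k not in("frame","z_map")})
E
```

```text
pics
{'time': 0.0, 'joint_positions': array([-1.40197446e+00,  3.42699854e-01,  1.52506242e+00,  7.27092583e-06,
        1.27535090e+00, -1.46022375e-01]), 'dq': array([ 0.00126466, -0.00037434, -0.00154548, -0.00015016, -0.00078249,
        0.00217856]), 'tau': array([-1.21436555e-03, -4.31245637e+01, -2.44223785e+01,  7.15371617e-02,
        5.58959472e-02, -1.60667018e-04]), 'tool_pos': array([ 162.51778072, -498.77741084,  226.0409702 ]), 'tcp_rot': array([2.99099776, 1.56927579, 1.73504355]), 'contact_force': array([-0.62387793,  0.2193624 ,  0.82580827]), 'moment': array([-0.06183096,  0.01015852,  0.00241615]), 'grip_width': 91.97589638127769}
scene {'vertical_fov': 44.56944336044269, 'cx': 256.7213082261854, 'cy': 191.55863605280447, 'k1': 0.022463141885040342, 'xyz': array([1454.14183869, -537.27172126,  808.16878754]), 'rotation': array([-2.14807364, -0.00850653,  1.05473116])}
side {'vertical_fov': 46.43774887497343, 'cx': 253.70798090268983, 'cy': 190.97297868696288, 'k1': -0.021763566646546745, 'xyz': array([-192.05874997, 1065.61795224,  984.05037006]), 'rotation': array([-2.19724493,  0.00683691, -2.55772895])}
wrist {'vertical_fov': 63.92185806580818, 'cx': 254.46073907458353, 'cy': 189.9134857896127, 'k1': -0.04668537638504752, 'xyz': array([ 236.69329652, -475.94417941,  383.43754131]), 'rotation': array([ 2.85335221e+00,  1.96174583e-03, -1.25504338e+00])}
```

View pics/scene0.png

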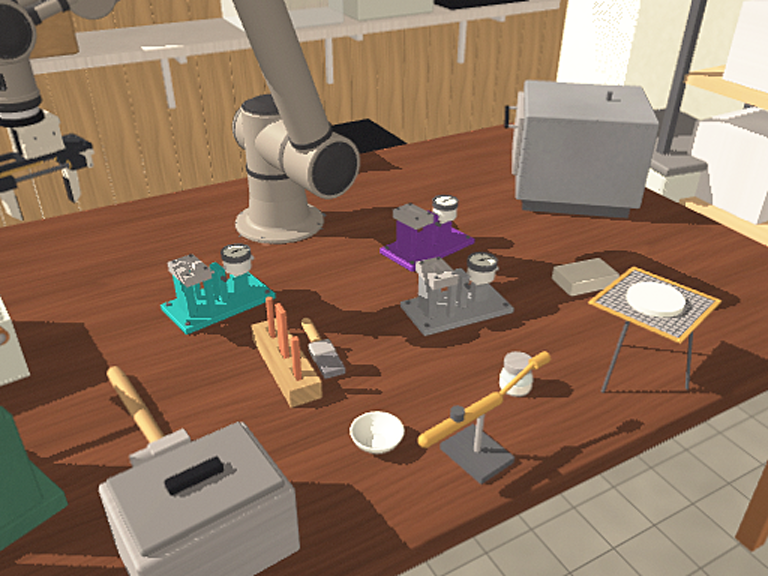

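View pics/side0.png

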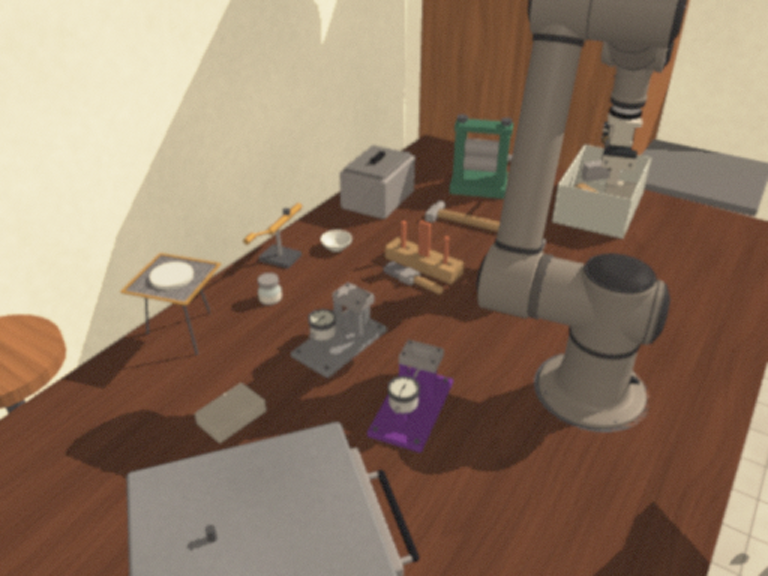

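View pics/wrist0.png

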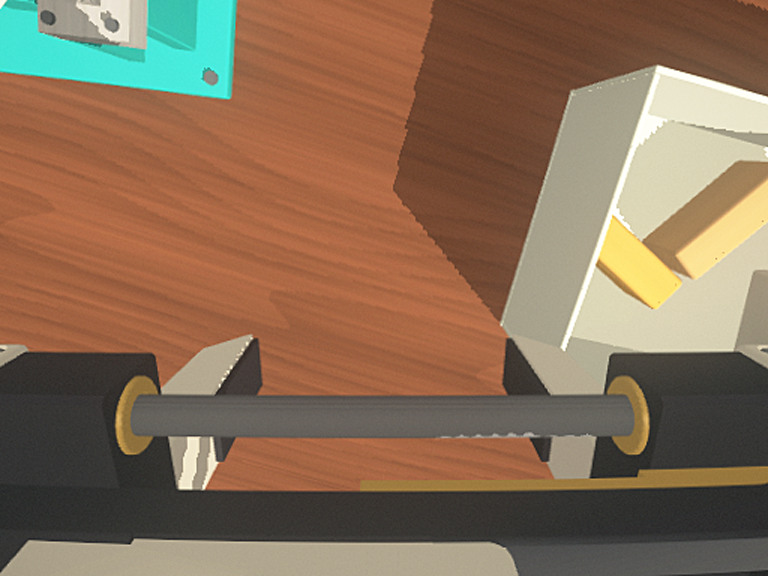

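The grey gauge (scene crop at 457,295 in the 1.5x picture; side at 340,340) is the one: the other two are turquoise (215,285) and purple (430,232). The bars in the rack are at scene (270,315), (282,330) and (295,355). The middle one looks widest and tallest. I'll confirm both in crops.

Run:
```python
from h import *
import pickle
c=pickle.load(open("scene0.pkl","rb")); s=pickle.load(open("side0.pkl","rb"))
a=cv2.resize(c["frame"][150:240,250:360,::-1],None,fx=5,fy=5,interpolation=cv2.INTER_CUBIC)
b=cv2.resize(c["frame"][180:280,155:245,::-1],None,fx=4.5,fy=4.5,interpolation=cv2.INTER_CUBIC)
A=np.zeros((450,955,3),np.uint8);A[:450,:550]=a;A[:450,550:955]=b
cv2.imwrite("pics/c1.png",cv2.resize(A,(790,372)))
a=cv2.resize(s["frame"][180:260,185:265,::-1],None,fx=5,fy=5,interpolation=cv2.INTER_CUBIC)
b=cv2.resize(s["frame"][135:205,250:320,::-1],(400,400),interpolation=cv2.INTER_CUBIC)
cv2.imwrite("pics/c2.png",np.hstack([a,b]))
```

```text
(no output)
```

View pics/c1.png

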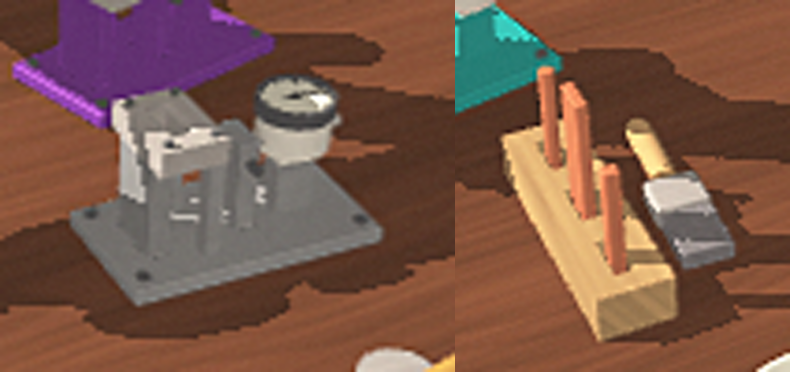

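View pics/c2.png

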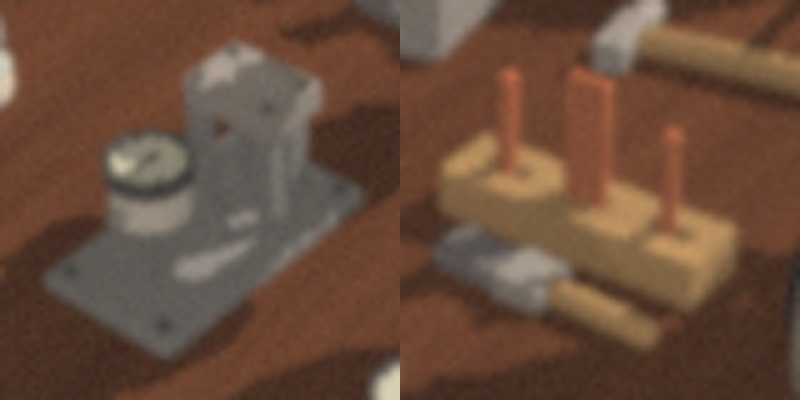

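The crops confirm it: the middle bar is flat and tallest, and the gauge is bare grey. Next are coarse poses.

Run:
```python
from h import *
import pickle
np.set_printoptions(precision=1,suppress=True)
c=pickle.load(open("scene0.pkl","rb")); s=pickle.load(open("side0.pkl","rb"))
S=lambda x,y:(185+x/5,180+y/5); C=lambda x,y:(250+x/4.136,150+y/4.136)
C2=lambda x,y:(155+(x-455)/3.722,180+y/3.722); S2=lambda x,y:(250+(x-400)*.175,135+y*.175)
for p in [(45,275),(170,350),(362,190)]: print("side base",onplane(s,*S(*p),14)[:2])
for p in [(72,212),(138,294),(382,230)]: print("scene base",onplane(c,*C(*p),14)[:2])
print("dial side",onplane(s,*S(148,160),107)[:2],"scene",onplane(c,*C(297,92),107)[:2])
for p in [(185,85),(240,40),(322,85),(265,125)]: print("guide side",onplane(s,*S(*p),110)[:2])
print("bar top side",onplane(s,*S2(590,78),130)[:2],"scene",onplane(c,*C2(573,90),130)[:2])
print("rods side",onplane(s,*S2(510,72),110)[:2],onplane(s,*S2(674,130),110)[:2])
for p in [(505,140),(600,300),(675,280)]: print("rack scene",onplane(c,*C2(*p),36)[:2])
```

```text
side base [580.9 261. ]
side base [469.9 272.9]
side base [455.1  75.3]
scene base [458.9  72.1]
scene base [566.6  60.9]
scene base [586.3 255.8]
dial side [522.1 218.6] scene [522.4 217.7]
guide side [547.3 145.7]
guide side [546.6  84.8]
guide side [472.   96.9]
guide side [478.7 152.2]
bar top side [ 519.5 -201.3] scene [ 516.6 -203.2]
rods side [ 585.4 -208.6] [ 456.8 -203.3]
rack scene [ 423.3 -226.3]
rack scene [ 622.1 -235. ]
rack scene [ 628.  -183.2]
```

```bash
cat >> h.py <<'E'
def tool():
    o=get_obs(); return np.array(o["tool_pos"]),R.from_euler('xyz',o["tcp_rot"]).as_matrix()
def delta(p,jaw=None):
    """shift in cm in tool axes to world p; turn (rotvec tool) to tool down with jaw dir (deg, world, mod 180)"""
    t,M=tool(); d=M.T@(np.array(p)-t)/10
    a=None
    if jaw is not None:
        best=None
        for k in (0,180):
            j=np.radians(jaw+k); z=np.array([np.cos(j),np.sin(j),0]); x=np.array([0,0,-1.]); y=np.cross(z,x)
            rv=R.from_matrix(M.T@np.column_stack([x,y,z])).as_rotvec()
            if best is None or np.linalg.norm(rv)<np.linalg.norm(best): best=rv
        a=best
    return d,a
E
python3 - <<'E'
from h import *
np.set_printoptions(precision=3,suppress=True)
t,M=tool(); print(M); s=pickle=None
import pickle; w=pickle.load(open("wrist0.pkl","rb"))
print("cam in tool",M.T@(w["xyz"]-t),"R",M.T@rot(w))
print(delta([522,218,230],-4.9), delta([522,218,230],85.1))
E
```

```text
[[-0.     0.951  0.31 ]
 [ 0.001  0.31  -0.951]
 [-1.     0.    -0.001]]
cam in tool [-157.219   77.671    0.949] R [[ 0.001 -0.284  0.959]
 [ 0.001 -0.959 -0.284]
 [ 1.     0.001 -0.001]]
(array([ -0.305,  56.377, -57.04 ]), array([-1.171, -0.001, -0.001])) (array([ -0.305,  56.377, -57.04 ]), array([ 0.4  , -0.001,  0.   ]))
```

```bash
python3 -m creep '[{"ty":23,"tz":-23.3,"gripper":-1},{"ty":23,"tz":-23.3},{"ty":23,"tz":-23.3},{"ty":23,"tz":-23.3},{"ty":23,"tz":-23.3},{"ty":23,"tz":-23.3},{"ty":23,"tz":-23.3},{"ty":23,"tz":-23.3}]'
python3 -m creep '[{"ty":23,"tz":-23.3,"wx":-0.9,"gripper":-1},{"ty":23,"tz":-23.3,"wx":-0.9},{"ty":23,"tz":-23.3,"wx":-0.9},{"ty":23,"tz":-23.3,"wx":-0.9},{"ty":23,"tz":-23.3,"wx":-0.9},{"ty":23,"tz":-23.3,"wx":-0.9},{"ty":23,"tz":-23.3,"wx":-0.9},{"ty":23,"tz":-23.3,"wx":-0.9}]'
python3 - <<'E'
from h import *
np.set_printoptions(precision=3,suppress=True)
print(get_obs()["joint_positions"],delta([522,218,230],-4.9))
E
```

```text
[-1.402  0.343  1.525  0.     1.275 -0.146] (array([ -0.305,  56.377, -57.04 ]), array([-1.171, -0.001, -0.001]))validation failed for argument at $[0]...
validation failed for argument at $[0]...
```

```bash
python3 -m creep '[{"tx":0,"ty":23,"tz":-23.3,"wx":0,"wy":0,"wz":0,"gripper":-1},{"tx":0,"ty":23,"tz":-23.3,"wx":0,"wy":0,"wz":0,"gripper":-1},{"tx":0,"ty":23,"tz":-23.3,"wx":0,"wy":0,"wz":0,"gripper":-1},{"tx":0,"ty":23,"tz":-23.3,"wx":0,"wy":0,"wz":0,"gripper":-1},{"tx":0,"ty":23,"tz":-23.3,"wx":0,"wy":0,"wz":0,"gripper":-1},{"tx":0,"ty":23,"tz":-23.3,"wx":0,"wy":0,"wz":0,"gripper":-1},{"tx":0,"ty":23,"tz":-23.3,"wx":0,"wy":0,"wz":0,"gripper":-1},{"tx":0,"ty":23,"tz":-23.3,"wx":0,"wy":0,"wz":0,"gripper":-1}]'
```

```text
time: 0.82
tool_pos: [309.4, -204.0, 226.7]
tcp_rot: [2.327, 1.57, 1.071]
contact_force: [0.6, -0.4, -0.7]
grip_width: 92.0
```

```bash
python3 -m creep '[{"tx":0,"ty":23,"tz":-23.3,"wx":-0.9,"wy":0,"wz":0,"gripper":-1},{"tx":0,"ty":23,"tz":-23.3,"wx":-0.9,"wy":0,"wz":0,"gripper":-1},{"tx":0,"ty":23,"tz":-23.3,"wx":-0.9,"wy":0,"wz":0,"gripper":-1},{"tx":0,"ty":23,"tz":-23.3,"wx":-0.9,"wy":0,"wz":0,"gripper":-1},{"tx":0,"ty":23,"tz":-23.3,"wx":-0.9,"wy":0,"wz":0,"gripper":-1},{"tx":0,"ty":23,"tz":-23.3,"wx":-0.9,"wy":0,"wz":0,"gripper":-1},{"tx":0,"ty":23,"tz":-23.3,"wx":-0.9,"wy":0,"wz":0,"gripper":-1},{"tx":0,"ty":23,"tz":-23.3,"wx":-0.9,"wy":0,"wz":0,"gripper":-1}]'
python3 - <<'E'
from h import *
np.set_printoptions(precision=3,suppress=True)
print(get_obs()["joint_positions"],delta([522,218,230],-4.9))
E
```

```text
time: 1.48
tool_pos: [456.2, 89.1, 226.6]
tcp_rot: [1.25, 1.571, 0.901]
contact_force: [0.1, -0.3, -0.3]
grip_width: 92.0
[0.028 0.232 1.68  0.    1.229 0.376] (array([-0.337, 14.366,  1.783]), array([-0.263,  0.   , -0.   ]))
```

```bash
python3 -m creep '[{"tx":0,"ty":14.4,"tz":1.8,"wx":-0.26,"wy":0,"wz":0,"gripper":-1},{"tx":0,"ty":14.4,"tz":1.8,"wx":-0.26,"wy":0,"wz":0,"gripper":-1},{"tx":0,"ty":14.4,"tz":1.8,"wx":-0.26,"wy":0,"wz":0,"gripper":-1},{"tx":0,"ty":14.4,"tz":1.8,"wx":-0.26,"wy":0,"wz":0,"gripper":-1},{"tx":0,"ty":14.4,"tz":1.8,"wx":-0.26,"wy":0,"wz":0,"gripper":-1},{"tx":0,"ty":14.4,"tz":1.8,"wx":-0.26,"wy":0,"wz":0,"gripper":-1}]'
python3 - <<'E'
from h import *
import pickle
c=capture("wrist"); pickle.dump(c,open("w1.pkl","wb")); save(c,"w1.png"); print(get_obs()["tool_pos"],get_obs()["tcp_rot"])
E
```

```text
time: 1.98
tool_pos: [522.4, 215.7, 225.7]
tcp_rot: [-2.575, 1.569, -2.669]
contact_force: [1.1, -1.0, -0.3]
grip_width: 91.8
[522.17131892 214.70234104 226.04551035] [-2.51752185  1.568993   -2.61292329]
```

View pics/w1.png

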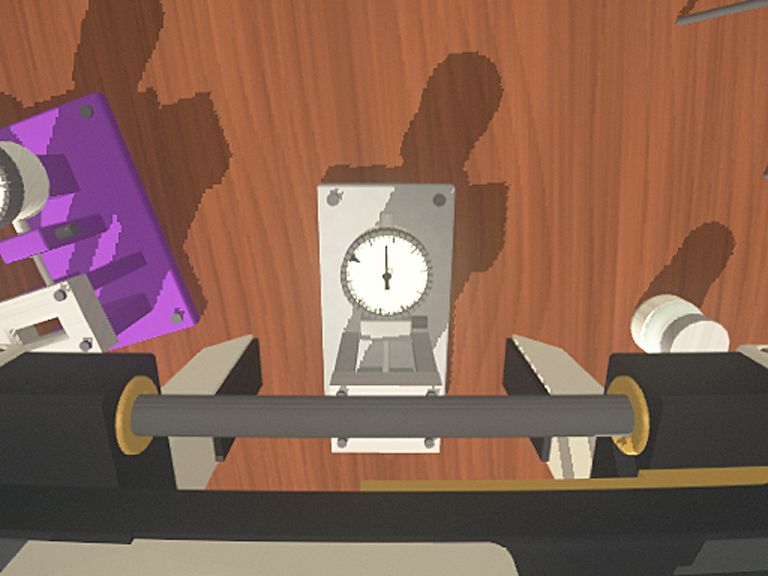

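The dial is at (387,271), with the pointer straight up at (387,246). The dark wedge is at about (353,260), anticlockwise of the pointer.

Run:
```python
from h import *
import pickle
c=pickle.load(open("w1.pkl","rb")); save(c,"w1c.png",8,(220,145,296,217))
# bright face disc
g=cv2.cvtColor(c["frame"],cv2.COLOR_RGB2HSV); m=((g[:,:,2]>170)&(g[:,:,1]<70)).astype(np.uint8); 
M=np.zeros_like(m); M[145:217,220:296]=1; m&=M
n,l,st,ce=cv2.connectedComponentsWithStats(m); 
for i in range(1,n):
  if st[i,4]>100: print(st[i],ce[i])
for r,rr in ((27,32),): print(K(c))
```

```text
[ 220  145   33   72 1026] [228.66861598 174.21734893]
[ 231  157   54   53 2126] [257.75823142 182.72060207]
[240 214  34   3 102] [256.5 215. ]
307.73098310639085
```

View pics/w1c.png

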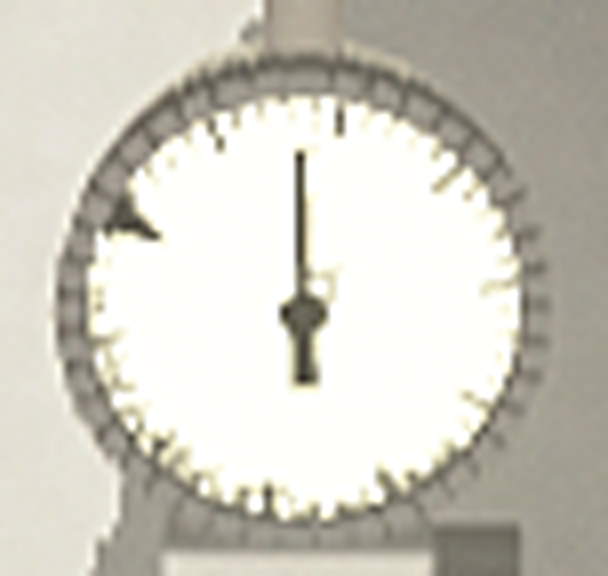

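Run:
```python
from h import *
import pickle
np.set_printoptions(precision=2,suppress=True)
c=pickle.load(open("w1.pkl","rb"))
P=lambda x,y,z=106:onplane(c,220+(x-3.5)/8,145+(y-3.5)/8,z)[:2]
h=P(303,315)
an=lambda p:np.degrees(np.arctan2(*(p-h)[::-1]))
print("hub",h,"tip",P(157,237),np.linalg.norm(P(157,237)-h),an(P(157,237)),an(P(140,228)),"ptr",np.linalg.norm(P(301,150)-h),an(P(301,150)))
print("guide L/R")
# disc of face
e=[P(88,300),P(522,300),P(305,95),P(305,520)]; print(e,(e[0]+e[1])/2,(e[2]+e[3])/2)
# base corners top, guide corners
for u,v in [(318,186),(455,185)]: print("base",onplane(c,u/1.5,v/1.5,14)[:2])
print(delta([522,218,96],-4.9))
```

```text
hub [526.05 215.29] tip [510.09 226.17] 19.319581759707727 145.73373274689988 145.7561604577561 ptr 19.590972569180266 85.49274021892724
guide L/R
[array([501.27, 219.42]), array([551.62, 214.75]), array([528.62, 241.12]), array([524.  , 189.94])] [526.45 217.08] [526.31 215.53]
base [477.68 267.95]
base [584.98 258.75]
(array([13.  ,  0.34, -0.03]), array([-0.01, -0.  ,  0.  ]))
```

```bash
python3 - <<'E'
from h import *
np.set_printoptions(precision=2,suppress=True)
print(get_obs()["joint_positions"],delta([525,216.5,97],-4.9))
E
python3 -m creep '[{"tx":4,"ty":0.2,"tz":0.3,"wx":0,"wy":0,"wz":0,"gripper":-1},{"tx":8,"ty":0.2,"tz":0.3,"wx":0,"wy":0,"wz":0,"gripper":-1},{"tx":11,"ty":0.2,"tz":0.3,"wx":0,"wy":0,"wz":0,"gripper":-1},{"tx":12.9,"ty":0.2,"tz":0.3,"wx":0,"wy":0,"wz":0,"gripper":-1},{"tx":12.9,"ty":0.2,"tz":0.3,"wx":0,"wy":0,"wz":0,"gripper":-1},{"tx":12.9,"ty":0.2,"tz":0.3,"wx":0,"wy":0,"wz":0,"gripper":-1}]'
python3 - <<'E'
from h import *
import pickle
c=capture("wrist"); pickle.dump(c,open("w2.pkl","wb")); save(c,"w2.png"); print(get_obs()["tool_pos"],delta([525,216.5,97],-4.9))
E
```

```text
[ 0.25  0.42  1.41 -0.    1.31  0.35] (array([12.9 ,  0.22,  0.28]), array([-0.01, -0.  ,  0.  ]))
time: 2.53
tool_pos: [525.4, 215.4, 97.7]
tcp_rot: [-2.662, 1.569, -2.759]
contact_force: [-0.8, 0.4, 0.2]
grip_width: 91.9
[526.47089976 215.9120391   98.97078867] (array([ 0.1969003 ,  0.04417792, -0.15235191]), array([-0.01174369,  0.00125744, -0.00027758]))
```

View pics/w2.png

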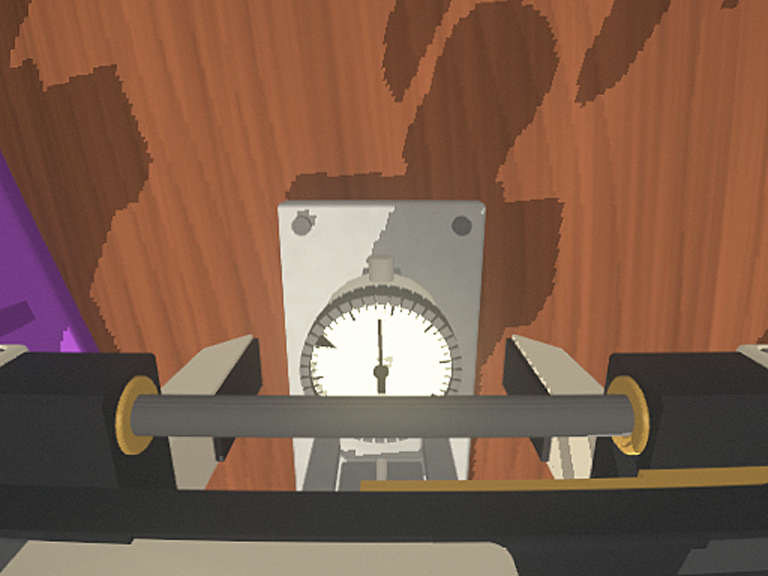

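Seen from above, the fingers straddle the bezel evenly (inner edges at 260 and 503, hub at 381). I'll close now.

```bash
python3 -m creep '[{"tx":0.1,"ty":0,"tz":0,"wx":0,"wy":0,"wz":0,"gripper":1},{"tx":0.1,"ty":0,"tz":0,"wx":0,"wy":0,"wz":0,"gripper":1},{"tx":0.1,"ty":0,"tz":0,"wx":0,"wy":0,"wz":0,"gripper":1},{"tx":0.1,"ty":0,"tz":0,"wx":0,"wy":0,"wz":0,"gripper":1},{"tx":0.1,"ty":0,"tz":0,"wx":0,"wy":0,"wz":0,"gripper":1},{"tx":0.1,"ty":0,"tz":0,"wx":0,"wy":0,"wz":0,"gripper":1}]'
```

```text
time: 3.08
tool_pos: [525.1, 216.9, 96.9]
tcp_rot: [-3.047, 1.569, 3.14]
contact_force: [1.3, 0.4, 7.4]
grip_width: 57.3
```

```bash
python3 -m creep '[{"tx":0.1,"ty":0,"tz":0,"wx":0,"wy":0,"wz":0,"gripper":1},{"tx":0.1,"ty":0,"tz":0,"wx":0,"wy":0,"wz":0,"gripper":1},{"tx":0,"ty":0,"tz":0,"wx":0,"wy":0,"wz":0,"gripper":1}]'
```

```text
time: 3.33
tool_pos: [525.1, 216.8, 97.0]
tcp_rot: [-2.989, 1.569, -3.085]
contact_force: [-1.6, 1.0, -3.0]
grip_width: 57.0
```

```bash
python3 -m creep '[{"tx":0,"ty":0,"tz":0,"wx":0.12,"wy":0,"wz":0,"gripper":1},{"tx":0,"ty":0,"tz":0,"wx":0.24,"wy":0,"wz":0,"gripper":1},{"tx":0,"ty":0,"tz":0,"wx":0.36,"wy":0,"wz":0,"gripper":1},{"tx":0,"ty":0,"tz":0,"wx":0.48,"wy":0,"wz":0,"gripper":1},{"tx":0,"ty":0,"tz":0,"wx":0.6,"wy":0,"wz":0,"gripper":1},{"tx":0,"ty":0,"tz":0,"wx":0.72,"wy":0,"wz":0,"gripper":1},{"tx":0,"ty":0,"tz":0,"wx":0.8,"wy":0,"wz":0,"gripper":1},{"tx":0,"ty":0,"tz":0,"wx":0.8,"wy":0,"wz":0,"gripper":1}]'
python3 - <<'E'
from h import *
import pickle
c=capture("wrist"); pickle.dump(c,open("w3.pkl","wb")); save(c,"w3.png",5,(170,170,325,290)); print(get_obs())
E
```

```text
time: 4.0
tool_pos: [526.0, 216.4, 96.9]
tcp_rot: [-0.49, 1.57, -1.389]
contact_force: [-0.7, -2.0, 3.3]
grip_width: 57.1
{'time': 4.05, 'joint_positions': array([ 2.55936883e-01,  5.51338192e-01,  1.57289652e+00, -6.31330947e-04,
        1.01731702e+00,  1.15057314e+00]), 'dq': array([ 0.00179389, -0.00025747, -0.00131518,  0.00092203,  0.00034732,
       -0.04370437]), 'tau': array([  1.04921445, -48.25106621, -20.89348733,   0.46042685,
        -0.68950631,   0.57563474]), 'tool_pos': array([526.00948064, 216.43964521,  96.93030175]), 'tcp_rot': array([-0.34434271,  1.57025769, -1.23864712]), 'contact_force': array([-1.02899234, -3.20081494,  4.99356188]), 'moment': array([-0.30862578,  0.27778632, -0.02402454]), 'grip_width': 57.07372081498591}
```

View pics/w3.png

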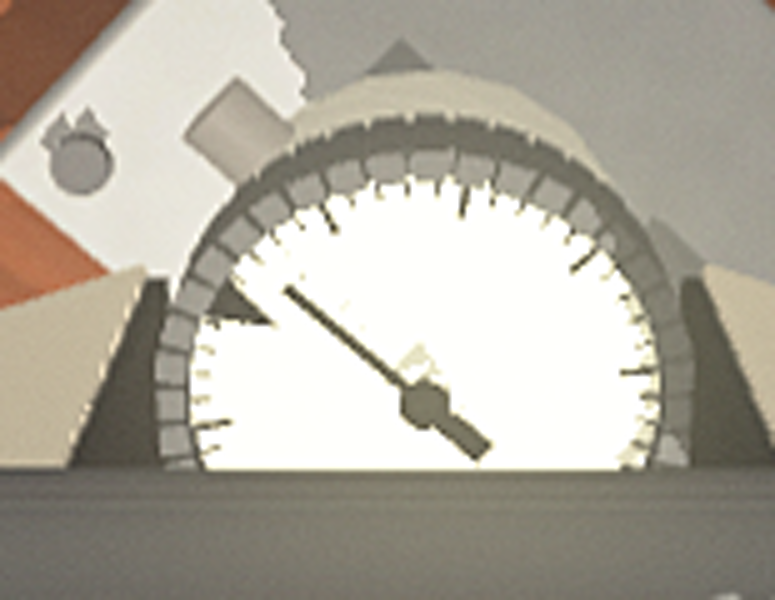

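Run:
```python
from h import *
import pickle
np.set_printoptions(precision=2,suppress=True)
c=pickle.load(open("w3.pkl","rb"))
P=lambda x,y,z=106:onplane(c,170+(x-2)/5,170+(y-2)/5,z)[:2]
h=P(425,404)
an=lambda p:np.arctan2(*(p-h)[::-1])
print(h,np.linalg.norm(P(272,322)-h),an(P(272,322)),an(P(222,302)),"ptr",np.linalg.norm(P(288,288)-h),an(P(288,288)))
```

```text
[526.47 215.19] 18.708232770614448 1.707433893746783 1.7356786953290133 ptr 19.61814324269563 1.4894737713427741
```

```bash
python3 -m creep '[{"tx":0,"ty":0,"tz":0,"wx":0.12,"wy":0,"wz":0,"gripper":1},{"tx":0,"ty":0,"tz":0,"wx":0.23,"wy":0,"wz":0,"gripper":1},{"tx":0,"ty":0,"tz":0,"wx":0.23,"wy":0,"wz":0,"gripper":1},{"tx":0,"ty":0,"tz":0,"wx":0.23,"wy":0,"wz":0,"gripper":1},{"tx":0,"ty":0,"tz":0,"wx":0.23,"wy":0,"wz":0,"gripper":1}]'
python3 - <<'E'
from h import *
import pickle
c=capture("wrist"); pickle.dump(c,open("w4.pkl","wb")); save(c,"w4.png",5,(170,170,325,290)); print(get_obs()["contact_force"])
E
```

```text
time: 4.47
tool_pos: [526.2, 216.2, 96.9]
tcp_rot: [0.07, 1.57, -1.051]
contact_force: [-0.5, -5.1, 4.8]
grip_width: 57.1
[ 0.02598012 -5.46998277  5.89639229]
```

View pics/w4.png

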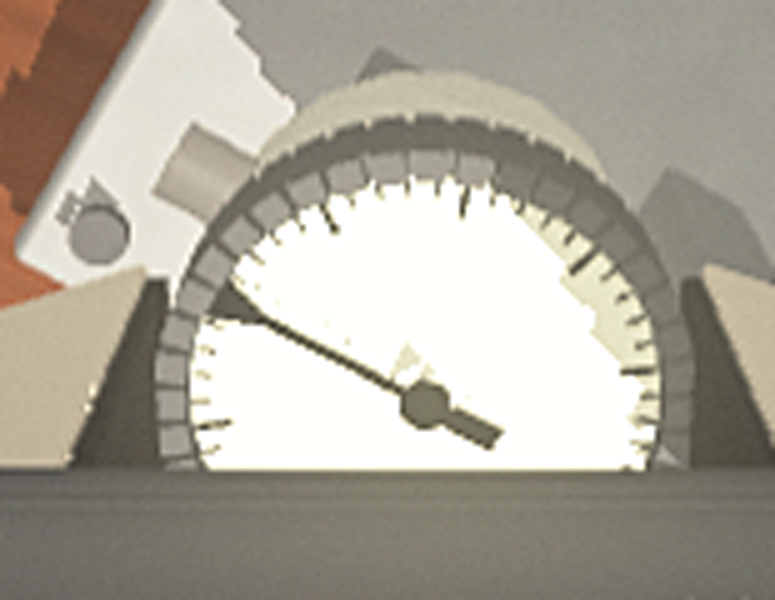

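The pointer now runs into the wedge, with the wedge tip at (272,322) on the pointer line. I'll release, rise and check from above.

```bash
python3 -m creep '[{"tx":0,"ty":0,"tz":0,"wx":0,"wy":0,"wz":0,"gripper":-1},{"tx":0,"ty":0,"tz":0,"wx":0,"wy":0,"wz":0,"gripper":-1},{"tx":0,"ty":0,"tz":0,"wx":0,"wy":0,"wz":0,"gripper":-1},{"tx":-3,"ty":0,"tz":0,"wx":0,"wy":0,"wz":0,"gripper":-1},{"tx":-7,"ty":0,"tz":0,"wx":0,"wy":0,"wz":0,"gripper":-1},{"tx":-11,"ty":0,"tz":0,"wx":0,"wy":0,"wz":0,"gripper":-1},{"tx":-14,"ty":0,"tz":0,"wx":0,"wy":0,"wz":0,"gripper":-1},{"tx":-14,"ty":0,"tz":0,"wx":0,"wy":0,"wz":0,"gripper":-1}]'
python3 - <<'E'
from h import *
import pickle
np.set_printoptions(precision=3,suppress=True)
c=capture("wrist"); pickle.dump(c,open("w5.pkl","wb")); save(c,"w5.png"); save(c,"w5c.png",8,(220,145,296,217))
print(delta([510,80,240],-95),get_obs()["joint_positions"])
E
```

```text
time: 5.18
tool_pos: [528.7, 218.0, 243.7]
tcp_rot: [1.423, 1.558, 0.299]
contact_force: [1.3, 0.8, 0.7]
grip_width: 92.2
(array([-0.023, -7.523, 11.659]), array([ 0.534, -0.001, -0.008])) [0.257 0.412 1.379 0.    1.343 1.381]
```

View pics/w5.png

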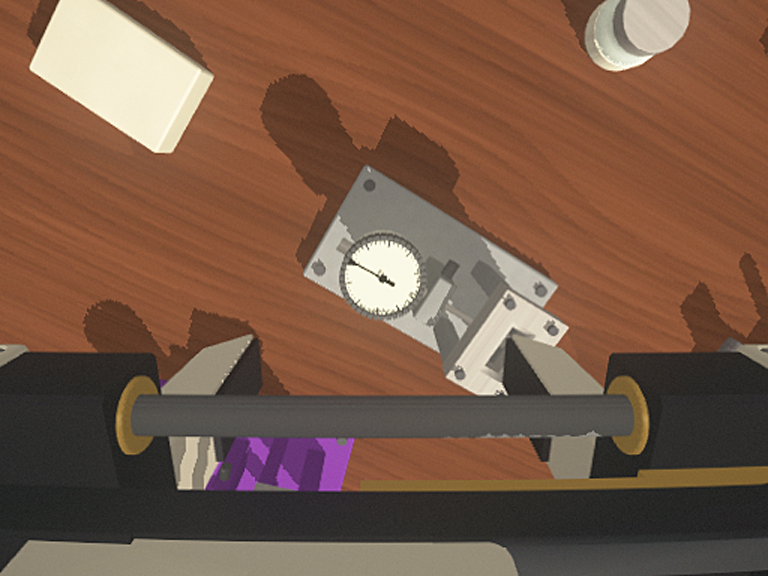

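View pics/w5c.png

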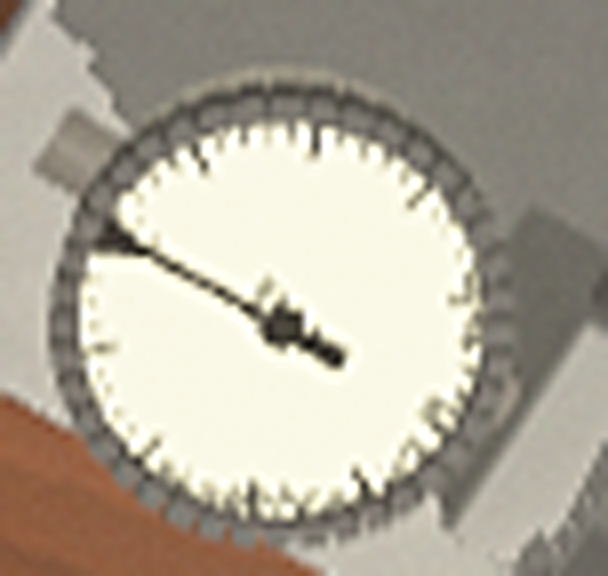

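The bezel stayed at zero. Next I'll hover over the slot in the final jaw orientation to measure it, then go to the rack.

Run:
```python
from h import *
np.set_printoptions(precision=3,suppress=True)
print(delta([514,118,235],-95))
```

```text
(array([ 0.489, -5.526,  8.403]), array([ 0.534, -0.001, -0.008]))
```

```bash
python3 -m creep '[{"tx":0.5,"ty":-5.5,"tz":8.4,"wx":0.53,"wy":0,"wz":0,"gripper":-1},{"tx":0.5,"ty":-5.5,"tz":8.4,"wx":0.53,"wy":0,"wz":0,"gripper":-1},{"tx":0.5,"ty":-5.5,"tz":8.4,"wx":0.53,"wy":0,"wz":0,"gripper":-1},{"tx":0.5,"ty":-5.5,"tz":8.4,"wx":0.53,"wy":0,"wz":0,"gripper":-1},{"tx":0.5,"ty":-5.5,"tz":8.4,"wx":0.53,"wy":0,"wz":0,"gripper":-1},{"tx":0.5,"ty":-5.5,"tz":8.4,"wx":0.53,"wy":0,"wz":0,"gripper":-1},{"tx":0.5,"ty":-5.5,"tz":8.4,"wx":0.53,"wy":0,"wz":0,"gripper":-1}]'
python3 - <<'E'
from h import *
import pickle
np.set_printoptions(precision=3,suppress=True)
c=capture("wrist"); pickle.dump(c,open("w6.pkl","wb")); save(c,"w6.png");
print(get_obs()["tool_pos"],delta([518,-202,235],-93))
E
```

```text
time: 5.82
tool_pos: [511.9, 117.3, 230.4]
tcp_rot: [-1.482, 1.569, -3.136]
contact_force: [0.2, 1.3, 0.0]
grip_width: 91.9
[512.023 117.479 230.65 ] (array([-0.435,  3.241, 31.789]), array([-0.031,  0.   ,  0.002]))
```

View pics/w6.png

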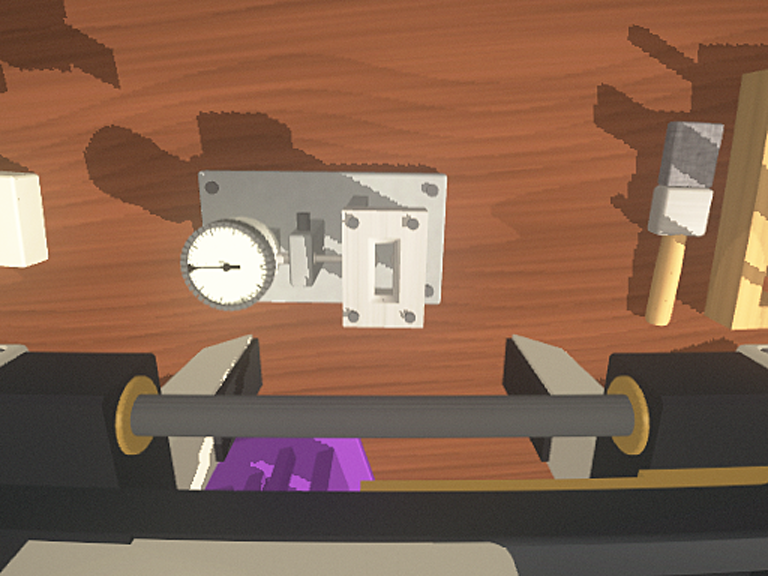

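Run:
```python
from h import *
import pickle
c=pickle.load(open("w6.pkl","rb")); save(c,"w6c.png",6,(200,130,310,225)); print(c["xyz"],c["rotation"])
```

```text
[589.90882961 110.28217772 387.57286806] [ 2.85078657e+00  3.06560736e-04 -1.65295142e+00]
```

View pics/w6c.png

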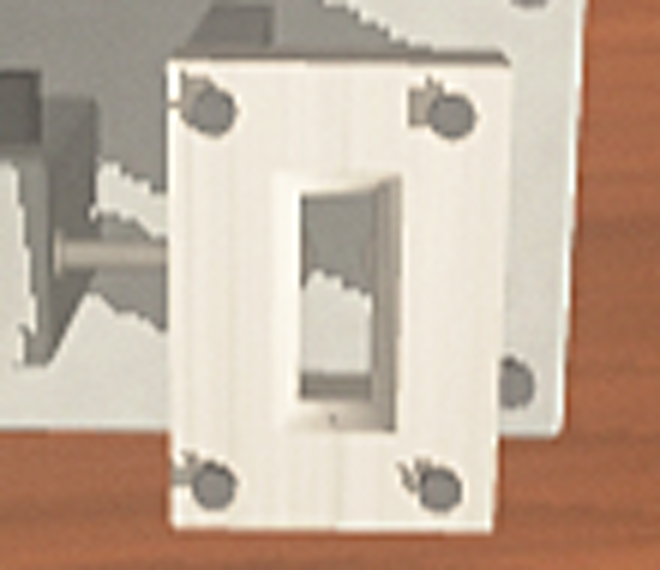

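Run:
```python
from h import *
import pickle
np.set_printoptions(precision=2,suppress=True)
c=pickle.load(open("w6.pkl","rb"))
P=lambda x,y,z=110:onplane(c,200+(x-2.5)/6,130+(y-2.5)/6,z)[:2]
g=np.array([P(168,60),P(510,66),P(493,531),P(171,527)]); print(g,g.mean(0))
d=lambda a,b:np.degrees(np.arctan2(*(b-a)[::-1]))
print("x axis",d(g[3],g[0]),d(g[2],g[1]),"y",d(g[1],g[0]),d(g[2],g[3]), [np.linalg.norm(g[i]-g[(i+1)%4]) for i in range(4)])
s=np.array([P(273,172),P(401,176),P(396,434),P(272,432)]); print(s,s.mean(0))
h=onplane(c,226/1.5,267/1.5,106)[:2]; print("hub",h, "yaw from hub", d(g.mean(0),h)-90)
# base edges at z14
print([onplane(c,u/1.5,v/1.5,14)[:2] for u,v in [(200,172),(446,176),(440,303)]])
a=[onplane(c,u/1.5,v/1.5,14)[:2] for u,v in [(200,172),(446,176)]]; print(d(a[1],a[0])-90)
```

```text
[[556.17 137.39]
 [551.08  86.37]
 [476.56  93.17]
 [481.51 144.92]] [516.33 115.46]
x axis -5.756739064183069 -5.218329184907413 y 84.29672860628365 84.53495636284175 [np.float64(51.27533503725928), np.float64(74.82308858180332), np.float64(51.97909042088614), np.float64(75.03656232762803)]
[[537.93 123.25]
 [535.71 103.86]
 [494.36 107.6 ]
 [496.3  127.2 ]] [516.07 115.48]
hub [525.77 214.52] yaw from hub -5.44358356714433
[array([583.66, 255.82]), array([563.98,  61.45]), array([458.26,  71.18])]
-5.781563993790186
```

Slot at about (516.3, 115.7), yaw -5.5°. The hub agrees over three views. On to the rack.

```bash
python3 -m creep '[{"tx":0,"ty":3.2,"tz":31.8,"wx":0,"wy":0,"wz":0,"gripper":-1},{"tx":0,"ty":3.2,"tz":31.8,"wx":0,"wy":0,"wz":0,"gripper":-1},{"tx":0,"ty":3.2,"tz":31.8,"wx":0,"wy":0,"wz":0,"gripper":-1},{"tx":0,"ty":3.2,"tz":31.8,"wx":0,"wy":0,"wz":0,"gripper":-1},{"tx":0,"ty":3.2,"tz":31.8,"wx":0,"wy":0,"wz":0,"gripper":-1},{"tx":0,"ty":3.2,"tz":31.8,"wx":0,"wy":0,"wz":0,"gripper":-1},{"tx":0,"ty":3.2,"tz":31.8,"wx":0,"wy":0,"wz":0,"gripper":-1},{"tx":0,"ty":3.2,"tz":31.8,"wx":0,"wy":0,"wz":0,"gripper":-1}]'
python3 -m creep '[{"tx":0,"ty":0,"tz":0,"wx":0,"wy":0,"wz":0,"gripper":-1},{"tx":0,"ty":0,"tz":0,"wx":0,"wy":0,"wz":0,"gripper":-1}]'
python3 - <<'E'
from h import *
import pickle
c=capture("wrist"); pickle.dump(c,open("w7.pkl","wb")); save(c,"w7.png");
E
```

```text
time: 6.53
tool_pos: [517.0, -205.5, 231.1]
tcp_rot: [-0.453, 1.57, -2.109]
contact_force: [0.9, 0.4, 0.8]
grip_width: 91.6
time: 6.7
tool_pos: [517.0, -203.2, 230.8]
tcp_rot: [-2.174, 1.569, 2.452]
contact_force: [0.0, 1.1, -0.4]
grip_width: 92.2
```

View pics/w7.png

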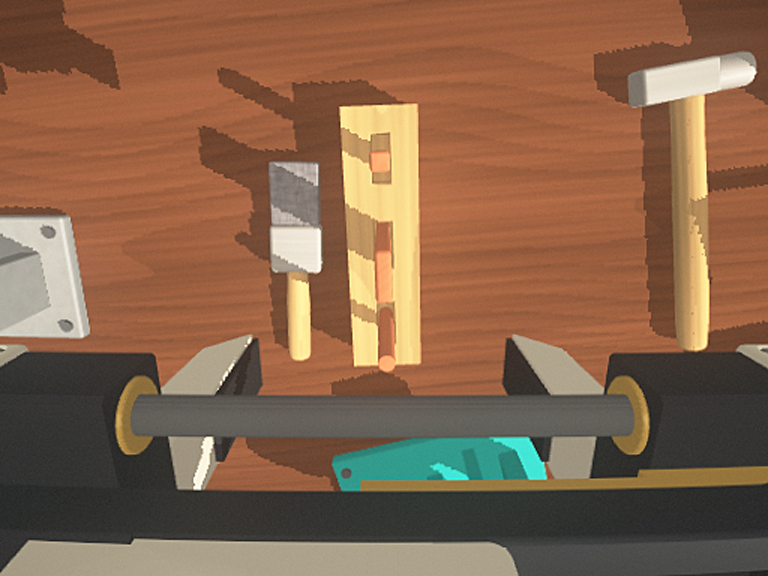

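Run:
```python
from h import *
import pickle
c=pickle.load(open("w7.pkl","rb")); save(c,"w7c.png",8,(220,135,290,210)); print(get_obs()["tool_pos"])
```

```text
[ 517.05842297 -201.98802993  231.00221184]
```

View pics/w7c.png

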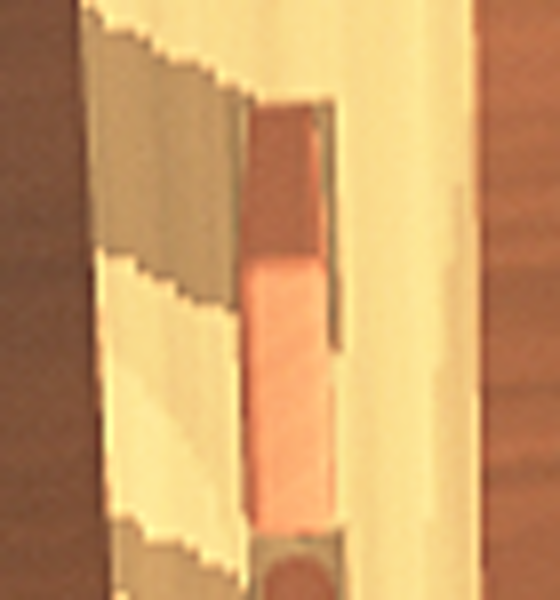

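Run:
```python
from h import *
import pickle
np.set_printoptions(precision=2,suppress=True)
c=pickle.load(open("w7.pkl","rb"))
P=lambda x,y,z=130:onplane(c,220+(x-3.5)/8,135+(y-3.5)/8,z)[:2]
b=np.array([P(242,257),P(323,257),P(335,533),P(253,533)]); print(b,b.mean(0),[np.linalg.norm(b[i]-b[(i+1)%4]) for i in range(4)])
d=lambda a,b:np.degrees(np.arctan2(*(b-a)[::-1]))
print("bar x dir",d(b[3],b[0]),d(b[2],b[1]))
# rack top edges
r=[onplane(c,u/1.5,v/1.5,36)[:2] for u,v in [(340,105),(417,103),(421,364),(354,367)]]; print(r,d(r[3],r[0]),d(r[2],r[1]))
m=b.mean(0); yaw=2.5
print(delta([m[0],m[1],92],-87.5),delta([m[0],m[1],92],-90))
```

```text
[[ 539.17 -201.61]
 [ 538.44 -210.24]
 [ 507.27 -209.06]
 [ 508.04 -200.03]] [ 523.23 -205.24] [np.float64(8.665608358503789), np.float64(31.18493590794732), np.float64(9.067291774427654), np.float64(31.16962265269053)]
bar x dir -2.904753446209937 -2.1670919732526484
[array([ 627.04, -182.97]), array([ 623.66, -238.12]), array([ 418.33, -228.27]), array([ 420.34, -171.91])] -3.0639210513225534 -2.746599762970563
(array([13.9 ,  0.66,  0.29]), array([-0.13, -0.  ,  0.  ])) (array([13.9 ,  0.66,  0.29]), array([-0.08, -0.  ,  0.  ]))
```

Run:
```python
from h import *
np.set_printoptions(precision=3,suppress=True)
print(delta([523,-205.2,92],-92.8))
```

```text
(array([13.899,  0.635,  0.284]), array([-0.036, -0.001,  0.001]))
```

```bash
python3 -m creep '[{"tx":2,"ty":0.6,"tz":0.3,"wx":-0.036,"wy":0,"wz":0,"gripper":-1},{"tx":6,"ty":0.6,"tz":0.3,"wx":-0.036,"wy":0,"wz":0,"gripper":-1},{"tx":9,"ty":0.6,"tz":0.3,"wx":-0.036,"wy":0,"wz":0,"gripper":-1},{"tx":12,"ty":0.6,"tz":0.3,"wx":-0.036,"wy":0,"wz":0,"gripper":-1},{"tx":13.9,"ty":0.6,"tz":0.3,"wx":-0.036,"wy":0,"wz":0,"gripper":-1},{"tx":13.9,"ty":0.6,"tz":0.3,"wx":-0.036,"wy":0,"wz":0,"gripper":-1},{"tx":13.9,"ty":0.6,"tz":0.3,"wx":-0.036,"wy":0,"wz":0,"gripper":-1}]'
python3 - <<'E'
from h import *
import pickle
np.set_printoptions(precision=3,suppress=True)
c=capture("wrist"); pickle.dump(c,open("w8.pkl","wb")); save(c,"w8.png"); print(delta([523,-205.2,92],-92.8))
E
```

```text
time: 7.33
tool_pos: [522.9, -204.1, 92.4]
tcp_rot: [-2.104, 1.569, 2.561]
contact_force: [-0.6, -1.1, 0.0]
grip_width: 91.6
(array([ 0.17 , -0.073,  0.035]), array([ 0.002,  0.   , -0.001]))
```

View pics/w8.png

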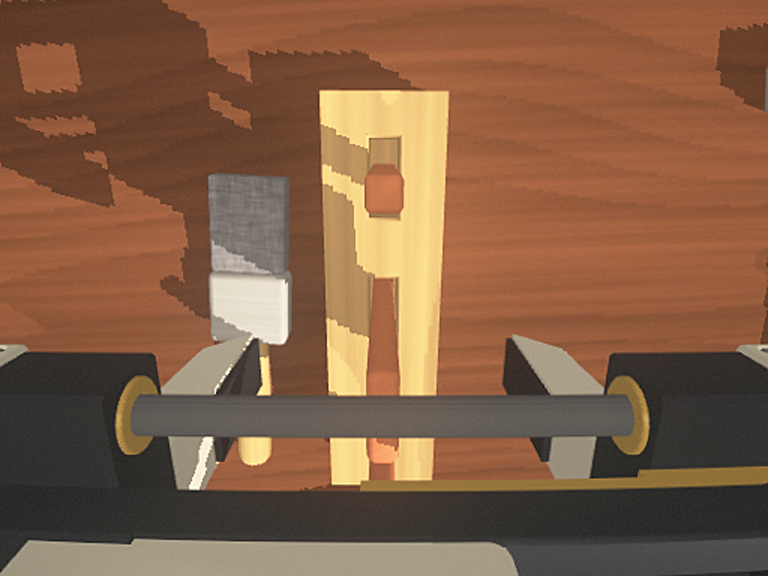

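The bar (top face 368–400 x 372–463) lies midway between the fingers (260, 503). I'll grip it.

```bash
python3 -m creep '[{"tx":0,"ty":0,"tz":0,"wx":0,"wy":0,"wz":0,"gripper":1},{"tx":0,"ty":0,"tz":0,"wx":0,"wy":0,"wz":0,"gripper":1},{"tx":0,"ty":0,"tz":0,"wx":0,"wy":0,"wz":0,"gripper":1},{"tx":0,"ty":0,"tz":0,"wx":0,"wy":0,"wz":0,"gripper":1},{"tx":0,"ty":0,"tz":0,"wx":0,"wy":0,"wz":0,"gripper":1},{"tx":0,"ty":0,"tz":0,"wx":0,"wy":0,"wz":0,"gripper":1},{"tx":0,"ty":0,"tz":0,"wx":0,"wy":0,"wz":0,"gripper":1},{"tx":0,"ty":0,"tz":0,"wx":0,"wy":0,"wz":0,"gripper":1}]'
python3 -m creep '[{"tx":0,"ty":0,"tz":0,"wx":0,"wy":0,"wz":0,"gripper":1},{"tx":0,"ty":0,"tz":0,"wx":0,"wy":0,"wz":0,"gripper":1},{"tx":0,"ty":0,"tz":0,"wx":0,"wy":0,"wz":0,"gripper":1},{"tx":0,"ty":0,"tz":0,"wx":0,"wy":0,"wz":0,"gripper":1}]'
python3 - <<'E'
from h import *
o=get_obs(); print(o["contact_force"],o["moment"])
E
```

```text
time: 8.05
tool_pos: [522.9, -205.9, 92.7]
tcp_rot: [-0.231, 1.571, -1.851]
contact_force: [-0.2, -0.4, 0.4]
grip_width: 43.2
time: 8.38
tool_pos: [523.0, -205.9, 92.7]
tcp_rot: [-0.457, 1.571, -2.078]
contact_force: [-0.7, -0.7, 0.3]
grip_width: 16.1
[-0.73631321 -0.69867047  0.26592884] [-0.02699628  0.01886435  0.00118527]
```

```bash
python3 -m creep '[{"tx":0,"ty":0,"tz":0,"wx":0,"wy":0,"wz":0,"gripper":1},{"tx":0,"ty":0,"tz":0,"wx":0,"wy":0,"wz":0,"gripper":1},{"tx":0,"ty":0,"tz":0,"wx":0,"wy":0,"wz":0,"gripper":1},{"tx":0,"ty":0,"tz":0,"wx":0,"wy":0,"wz":0,"gripper":1}]'
python3 - <<'E'
from h import *
o=get_obs(); print(o["contact_force"],o["moment"],o["tool_pos"])
E
```

```text
time: 8.72
tool_pos: [523.0, -205.9, 92.7]
tcp_rot: [0.757, 1.571, -0.863]
contact_force: [-0.7, -0.5, 0.0]
grip_width: 9.9
[-0.73238593 -0.54696536  0.03971824] [ 0.02941891 -0.03589968  0.00860672] [ 523.01283912 -205.88147073   92.72088694]
```

```bash
python3 -m creep '[{"tx":-1,"ty":0,"tz":0,"wx":0,"wy":0,"wz":0,"gripper":1},{"tx":-2.5,"ty":0,"tz":0,"wx":0,"wy":0,"wz":0,"gripper":1},{"tx":-5,"ty":0,"tz":0,"wx":0,"wy":0,"wz":0,"gripper":1},{"tx":-8,"ty":0,"tz":0,"wx":0,"wy":0,"wz":0,"gripper":1},{"tx":-11,"ty":0,"tz":0,"wx":0,"wy":0,"wz":0,"gripper":1},{"tx":-13,"ty":0,"tz":0,"wx":0,"wy":0,"wz":0,"gripper":1},{"tx":-13,"ty":0,"tz":0,"wx":0,"wy":0,"wz":0,"gripper":1},{"tx":-13,"ty":0,"tz":0,"wx":0,"wy":0,"wz":0,"gripper":1}]'
python3 - <<'E'
from h import *
import pickle
np.set_printoptions(precision=3,suppress=True)
o=get_obs(); print(o["contact_force"],o["moment"],o["tool_pos"],o["grip_width"])
c=capture("wrist"); pickle.dump(c,open("w9.pkl","wb")); save(c,"w9.png");c=capture("side"); save(c,"s9.png",4,(230,100,400,220)); c=capture("scene"); save(c,"sc9.png",4,(150,120,300,260)); print(delta([516.3,115.7,222],-95.5))
E
```

```text
time: 9.38
tool_pos: [523.0, -205.9, 223.4]
tcp_rot: [1.07, 1.569, -0.55]
contact_force: [-0.6, -0.3, -4.2]
grip_width: 9.5
[-0.573 -0.284 -4.182] [0.031 0.059 0.007] [ 523.05  -205.859  223.423] 9.45379634121353
(array([ -0.067,  -2.145, -32.034]), array([ 0.047, -0.002,  0.004]))
```

View pics/w9.png

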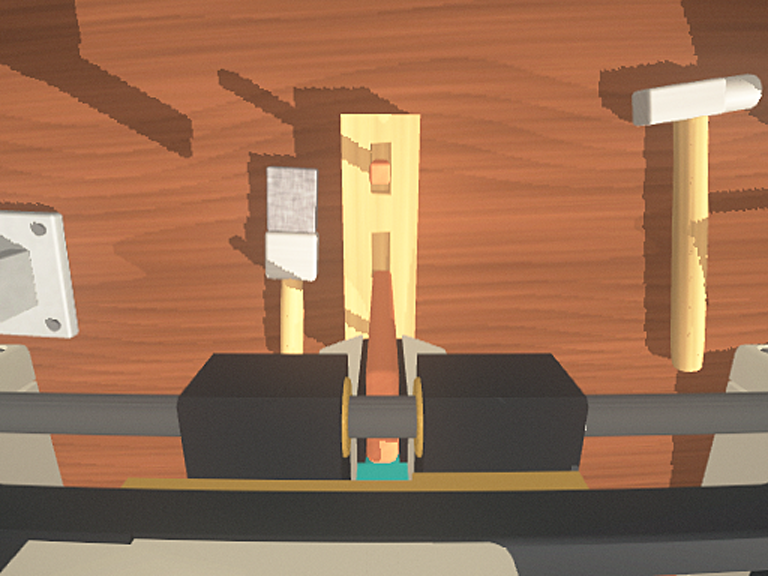

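View pics/sc9.png

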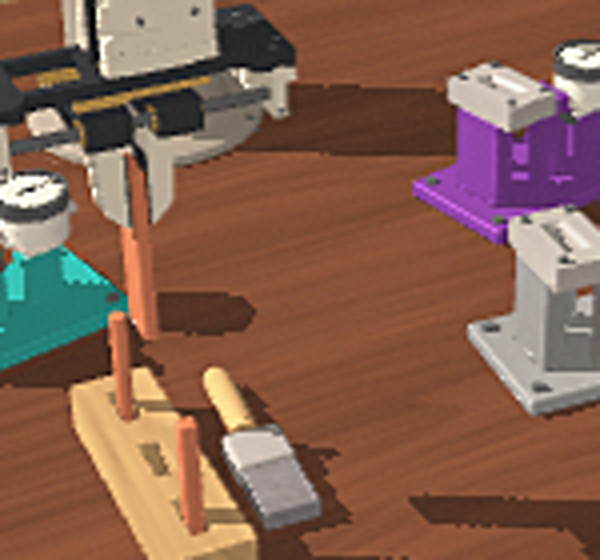

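The bar is held upright and clear of the rack. I'll carry it above the slot.

```bash
python3 -m creep '[{"tx":0,"ty":-0.1,"tz":-1.5,"wx":0.047,"wy":0,"wz":0,"gripper":1},{"tx":0,"ty":-0.3,"tz":-4.5,"wx":0.047,"wy":0,"wz":0,"gripper":1},{"tx":0,"ty":-0.5,"tz":-8,"wx":0.047,"wy":0,"wz":0,"gripper":1},{"tx":0,"ty":-0.8,"tz":-11.5,"wx":0.047,"wy":0,"wz":0,"gripper":1},{"tx":0,"ty":-1,"tz":-15,"wx":0.047,"wy":0,"wz":0,"gripper":1},{"tx":0,"ty":-1.2,"tz":-18.5,"wx":0.047,"wy":0,"wz":0,"gripper":1},{"tx":0,"ty":-1.4,"tz":-21,"wx":0.047,"wy":0,"wz":0,"gripper":1},{"tx":0,"ty":-1.5,"tz":-23,"wx":0.047,"wy":0,"wz":0,"gripper":1}]'
python3 - <<'E'
from h import *
np.set_printoptions(precision=3,suppress=True)
print(delta([516.3,115.7,218],-95.5))
E
```

```text
time: 10.2
tool_pos: [518.0, 27.0, 221.0]
tcp_rot: [-1.677, 1.567, 2.94]
contact_force: [-0.4, -0.5, -3.1]
grip_width: 9.9
(array([ 0.31 , -1.008, -8.81 ]), array([ 0.001, -0.   ,  0.004]))
```

```bash
python3 -m creep '[{"tx":0,"ty":-0.3,"tz":-2.5,"wx":0,"wy":0,"wz":0,"gripper":1},{"tx":0,"ty":-0.6,"tz":-5,"wx":0,"wy":0,"wz":0,"gripper":1},{"tx":0,"ty":-0.8,"tz":-7,"wx":0,"wy":0,"wz":0,"gripper":1},{"tx":0,"ty":-1,"tz":-8.3,"wx":0,"wy":0,"wz":0,"gripper":1},{"tx":0,"ty":-1,"tz":-8.8,"wx":0,"wy":0,"wz":0,"gripper":1},{"tx":0,"ty":-1,"tz":-8.8,"wx":0,"wy":0,"wz":0,"gripper":1},{"tx":0,"ty":-1,"tz":-8.8,"wx":0,"wy":0,"wz":0,"gripper":1},{"tx":0,"ty":-1,"tz":-8.8,"wx":0,"wy":0,"wz":0,"gripper":1}]'
python3 - <<'E'
from h import *
import pickle
np.set_printoptions(precision=3,suppress=True)
c=capture("wrist"); pickle.dump(c,open("w10.pkl","wb")); save(c,"w10.png");save(c,"w10c.png",6,(200,140,310,235)); c=capture("side"); save(c,"s10.png",5,(180,110,290,220)); c=capture("scene"); save(c,"sc10.png",5,(240,90,350,200))
print(delta([516.3,115.7,218],-95.5),get_obs()["tool_pos"])
E
```

```text
time: 10.87
tool_pos: [517.7, 112.2, 222.2]
tcp_rot: [-0.947, 1.57, -2.615]
contact_force: [-0.1, -0.4, -3.3]
grip_width: 9.8
(array([ 0.459, -0.188, -0.322]), array([-0.001,  0.   ,  0.   ])) [517.857 112.309 222.592]
```

View pics/w10c.png

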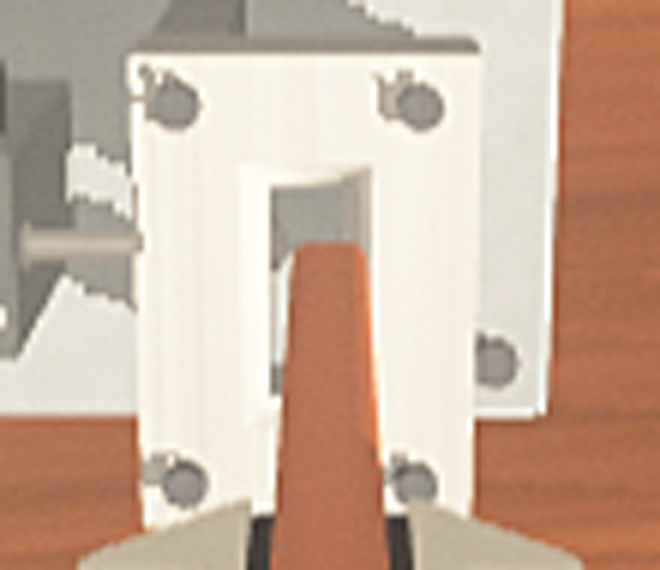

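View pics/sc10.png

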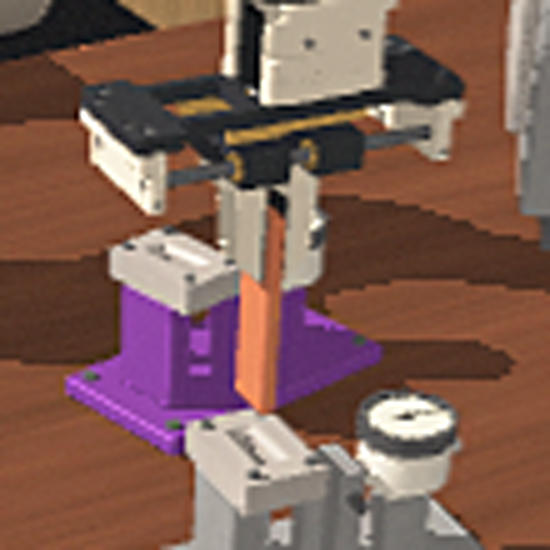

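View pics/s10.png

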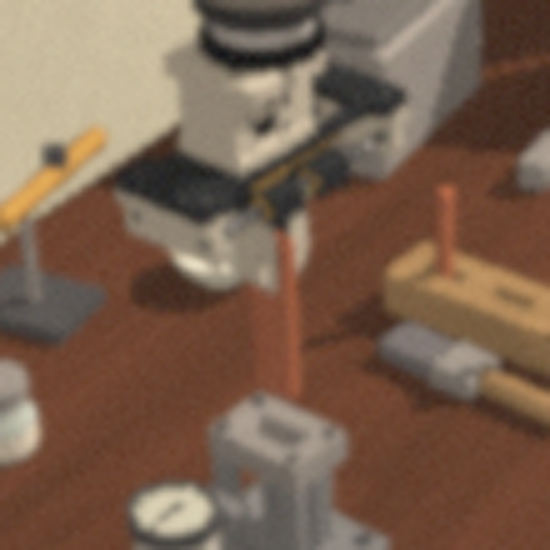

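Run:
```python
from h import *
import pickle
np.set_printoptions(precision=2,suppress=True)
c=pickle.load(open("w10.pkl","rb"))
P=lambda x,y,z=110:onplane(c,200+(x-2.5)/6,140+(y-2.5)/6,z)[:2]
y=np.radians(-5.5); ex=np.array([np.cos(y),np.sin(y)]); ey=np.array([-np.sin(y),np.cos(y)])
f=P(328.5,243,140); print("foot edge",f,"width",np.linalg.norm(P(291,243,140)-P(366,243,140)),"centre",f-16*ex)
# mid face along bar at higher z (pads tip at z=222?)
m=P(330,500,216); print("face near fingers",m, m-16*ex)
ge=(P(128,52)+P(480,52))/2; print("guide centre by top edge",ge-37.5*ex)
se=(P(240,167)+P(373,169))/2; print("slot by chamfer edge",se-21*ex)
print("screws",(P(177,105)+P(420,108)+P(185,484)+P(413,485))/4, np.degrees(np.arctan2(*(P(177,105)-P(420,108))[::-1]))-90)
for w,p in (("foot",f-16*ex),):
  for s in (np.array([516.3,115.7]),ge-37.5*ex):
    print("needed world",s-p,"gauge xy",(s-p)@ex,(s-p)@ey)
t,M=tool(); print(M)
```

```text
foot edge [532.64 110.3 ] width 10.051559220882782 centre [516.71 111.83]
face near fingers [527.33 110.66] [511.4  112.19]
guide centre by top edge [516.59 115.46]
slot by chamfer edge [515.69 115.23]
screws [516.08 116.46] -6.2330095807477335
needed world [-0.41  3.87] gauge xy -0.7821659576870679 3.8078514046848304
needed world [-0.12  3.62] gauge xy -0.46850970926586827 3.593819383117569
[[-0.   1.  -0.1]
 [-0.  -0.1 -1. ]
 [-1.  -0.   0. ]]
```

```bash
python3 -m creep '[{"tx":0,"ty":-0.06,"tz":-0.37,"wx":0,"wy":0,"wz":0,"gripper":1},{"tx":1,"ty":-0.06,"tz":-0.37,"wx":0,"wy":0,"wz":0,"gripper":1},{"tx":2,"ty":-0.06,"tz":-0.37,"wx":0,"wy":0,"wz":0,"gripper":1},{"tx":2.6,"ty":-0.06,"tz":-0.37,"wx":0,"wy":0,"wz":0,"gripper":1},{"tx":2.6,"ty":-0.06,"tz":-0.37,"wx":0,"wy":0,"wz":0,"gripper":1},{"tx":2.6,"ty":-0.06,"tz":-0.37,"wx":0,"wy":0,"wz":0,"gripper":1},{"tx":2.6,"ty":-0.06,"tz":-0.37,"wx":0,"wy":0,"wz":0,"gripper":1}]'
python3 - <<'E'
from h import *
import pickle
np.set_printoptions(precision=3,suppress=True)
o=get_obs(); print(o["tool_pos"],o["contact_force"],o["moment"])
c=capture("wrist"); pickle.dump(c,open("w11.pkl","wb")); save(c,"w11c.png",6,(190,130,320,230));
E
```

```text
time: 11.6
tool_pos: [517.7, 116.9, 196.7]
tcp_rot: [1.235, 1.571, -0.432]
contact_force: [1.3, -0.3, -3.5]
grip_width: 9.7
[517.719 116.903 196.728] [ 1.27  -0.323 -3.54 ] [ 0.043  0.028 -0.023]
```

View pics/w11c.png

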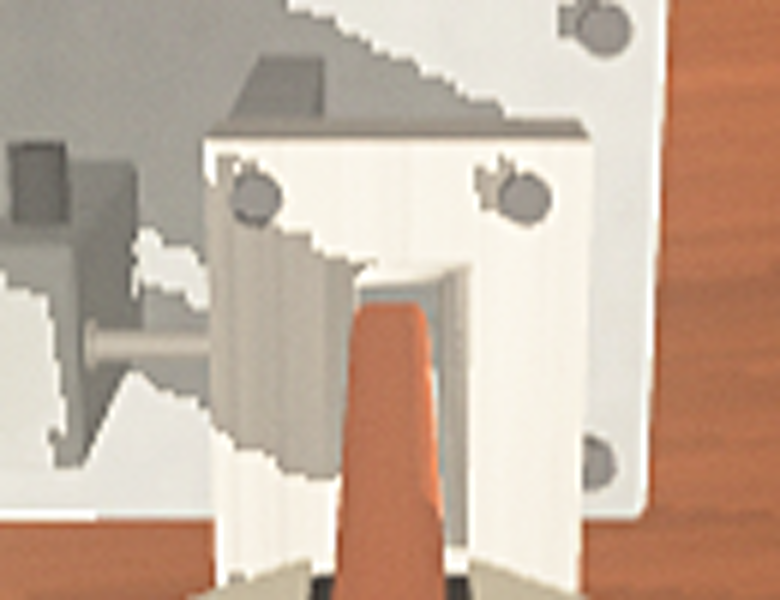

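Run:
```python
from h import *
import pickle
np.set_printoptions(precision=2,suppress=True)
c=pickle.load(open("w11.pkl","rb"))
P=lambda x,y,z=110:onplane(c,190+(x-2.5)/6,130+(y-2.5)/6,z)[:2]
y=np.radians(-5.5); ex=np.array([np.cos(y),np.sin(y)]); ey=np.array([-np.sin(y),np.cos(y)])
a,b=P(354,305,114),P(428,305,114); f=(a+b)/2-16*ex; print("foot",f,np.linalg.norm(a-b))
ge=(P(205,138)+P(592,138))/2; gw=np.linalg.norm(P(205,138)-P(592,138)); print("guide centre",ge-37.5*ex,gw)
se=(P(362,265),P(468,265)); print("slot chamfer right edge from guide centre", (P(468,400)-ge)@ey, (P(360,270)-ge)@ey)
for s in (np.array([516.3,115.7]),ge-37.5*ex): print("need gauge",(s-f)@ex,(s-f)@ey)
```

```text
foot [516.34 116.27] 9.944404585158447
guide centre [516.7  115.25] 51.55982245141064
slot chamfer right edge from guide centre -9.720067239477217 5.193101091199768
need gauge 0.015280577971048183 -0.5717189003300237
need gauge 0.45365765565217164 -0.979097148548382
```

```bash
python3 -m creep '[{"tx":0,"ty":0.02,"tz":0.06,"wx":0,"wy":0,"wz":0,"gripper":1},{"tx":0.4,"ty":0.02,"tz":0.06,"wx":0,"wy":0,"wz":0,"gripper":1},{"tx":0.8,"ty":0.02,"tz":0.06,"wx":0,"wy":0,"wz":0,"gripper":1},{"tx":1.2,"ty":0.02,"tz":0.06,"wx":0,"wy":0,"wz":0,"gripper":1},{"tx":1.6,"ty":0.02,"tz":0.06,"wx":0,"wy":0,"wz":0,"gripper":1},{"tx":1.6,"ty":0.02,"tz":0.06,"wx":0,"wy":0,"wz":0,"gripper":1}]'
```

```text
time: 12.15
tool_pos: [517.1, 116.2, 179.5]
tcp_rot: [-1.297, 1.569, -2.964]
contact_force: [0.1, 0.2, -4.2]
grip_width: 9.8
```

```bash
python3 -m creep '[{"tx":0.3,"ty":0,"tz":0,"wx":0,"wy":0,"wz":0,"gripper":1},{"tx":0.6,"ty":0,"tz":0,"wx":0,"wy":0,"wz":0,"gripper":1},{"tx":0.9,"ty":0,"tz":0,"wx":0,"wy":0,"wz":0,"gripper":1},{"tx":0.9,"ty":0,"tz":0,"wx":0,"wy":0,"wz":0,"gripper":1}]'; python3 -c "
from h import *
o=get_obs();print(o['tool_pos'],o['contact_force'],o['moment'])"
```

```text
time: 12.48
tool_pos: [517.4, 116.2, 170.8]
tcp_rot: [-1.317, 1.569, -2.984]
contact_force: [-0.5, 0.2, -2.4]
grip_width: 9.9
[517.36001744 116.21306687 170.79647899] [-0.54545908  0.22133216 -2.36325608] [ 0.03745097 -0.00225891  0.04232216]
```

The foot is through the chamfer without contact. Lowering on past the anvil and spindle.

```bash
python3 -m creep '[{"tx":0.3,"ty":0,"tz":0,"wx":0,"wy":0,"wz":0,"gripper":1},{"tx":0.6,"ty":0,"tz":0,"wx":0,"wy":0,"wz":0,"gripper":1},{"tx":0.9,"ty":0,"tz":0,"wx":0,"wy":0,"wz":0,"gripper":1},{"tx":1.2,"ty":0,"tz":0,"wx":0,"wy":0,"wz":0,"gripper":1},{"tx":1.2,"ty":0,"tz":0,"wx":0,"wy":0,"wz":0,"gripper":1}]'; python3 -c "
from h import *
o=get_obs();print(o['tool_pos'],o['contact_force'],o['moment'])"
```

```text
time: 12.9
tool_pos: [517.6, 116.2, 159.0]
tcp_rot: [-1.104, 1.57, -2.771]
contact_force: [0.7, 0.1, -4.0]
grip_width: 9.9
[517.59331619 116.2188597  159.03281542] [ 0.73609638  0.11323761 -4.02527623] [-0.06664355 -0.01553964  0.02143743]
```

```bash
python3 -m creep '[{"tx":0.4,"ty":0,"tz":0,"wx":0,"wy":0,"wz":0,"gripper":1},{"tx":0.8,"ty":0,"tz":0,"wx":0,"wy":0,"wz":0,"gripper":1},{"tx":1.2,"ty":0,"tz":0,"wx":0,"wy":0,"wz":0,"gripper":1},{"tx":1.6,"ty":0,"tz":0,"wx":0,"wy":0,"wz":0,"gripper":1},{"tx":2,"ty":0,"tz":0,"wx":0,"wy":0,"wz":0,"gripper":1},{"tx":2.4,"ty":0,"tz":0,"wx":0,"wy":0,"wz":0,"gripper":1},{"tx":2.6,"ty":0,"tz":0,"wx":0,"wy":0,"wz":0,"gripper":1},{"tx":2.6,"ty":0,"tz":0,"wx":0,"wy":0,"wz":0,"gripper":1}]'
python3 - <<'E'
from h import *
import pickle
o=get_obs();print(o['tool_pos'],o['contact_force'],o['moment'])
c=capture("scene"); save(c,"sc12.png",7,(260,140,350,220)); c=capture("side"); save(c,"s12.png",7,(190,160,290,240)); c=capture("wrist"); pickle.dump(c,open("w12.pkl","wb")); save(c,"w12.png")
E
```

```text
time: 13.57
tool_pos: [517.6, 116.2, 133.0]
tcp_rot: [-1.25, 1.57, -2.917]
contact_force: [0.5, -0.4, -4.6]
grip_width: 9.9
[517.59128002 116.22768845 133.01050673] [ 0.47441304 -0.4315151  -4.59259119] [-0.10415345  0.03736768  0.0133603 ]
```

View pics/sc12.png

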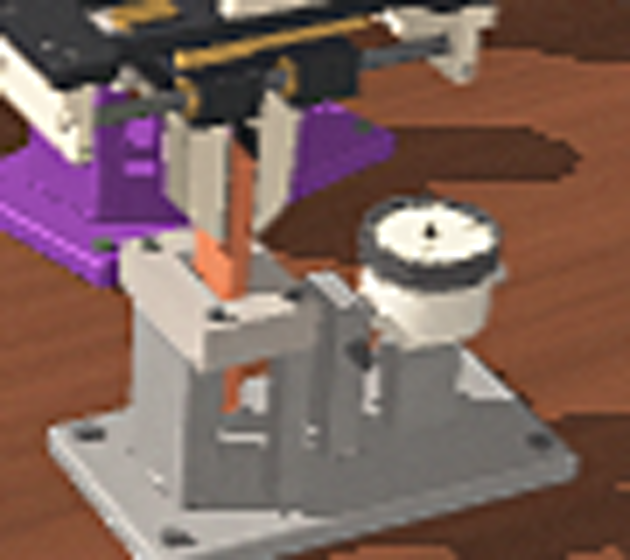

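View pics/w12.png

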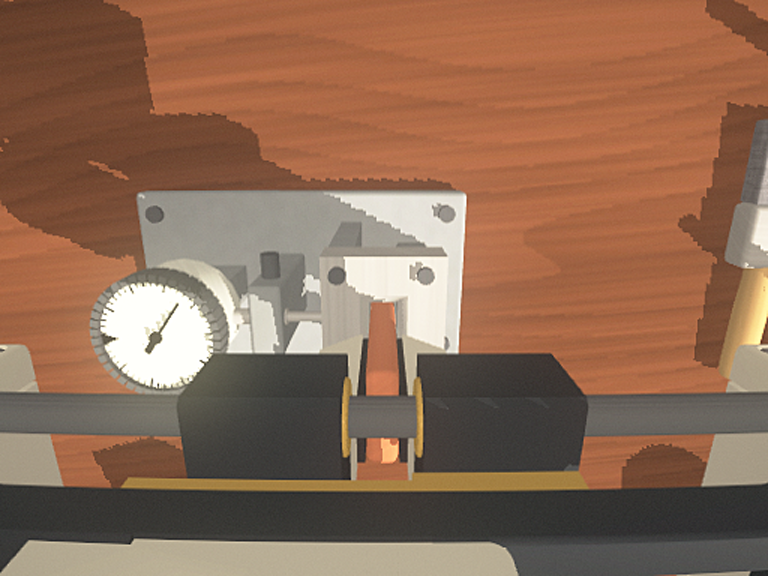

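The dial can be read from here: the zero wedge is at (107,338) and the pointer tip at about (178,304). I'll read the travel; anvil contact should be at 2.0 mm.

```bash
cat >> h.py <<'E'
def dial(c,hub,ptr,wed,z=106):
    P=lambda p:onplane(c,p[0],p[1],z)[:2]
    h=P(hub); a=lambda p:np.arctan2(*(P(p)-h)[::-1])
    an=(a(wed)-a(ptr))%(2*np.pi); print("hub",h,"zero dir deg",np.degrees(a(wed)),"travel mm",an/2/np.pi*5,"r",np.linalg.norm(P(ptr)-h),np.linalg.norm(P(wed)-h))
E
python3 - <<'E'
from h import *
import pickle
c=pickle.load(open("w12.pkl","rb")); save(c,"w12c.png",6,(55,170,165,265))
E
```

```text
(no output)
```

View pics/w12c.png

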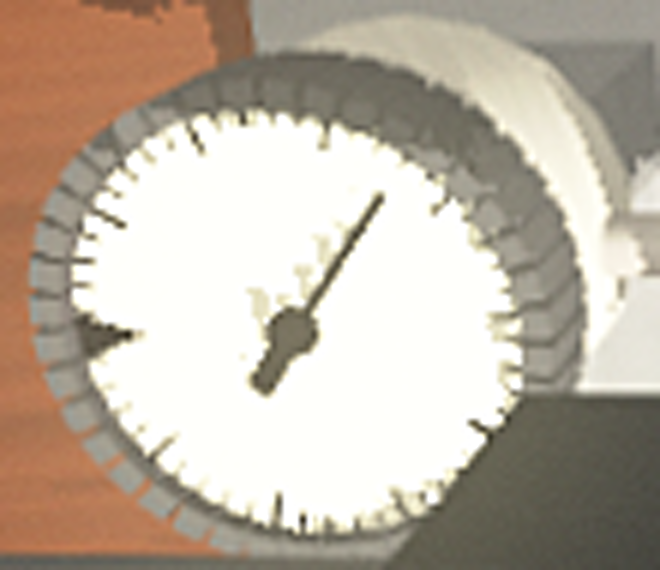

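Run:
```python
from h import *
import pickle
c=pickle.load(open("w12.pkl","rb"))
q=lambda x,y:(55+(x-2.5)/6,170+(y-2.5)/6)
dial(c,q(293,331),q(380,197),q(130,335))
```

```text
hub [526.27318426 214.47277549] zero dir deg 86.38737195561907 travel mm 1.791371699150948 r 19.45442431654183 18.507097422260124
```

```bash
python3 -m creep '[{"tx":0,"ty":0,"tz":0.03,"wx":0,"wy":0,"wz":0,"gripper":1},{"tx":0,"ty":0,"tz":0.05,"wx":0,"wy":0,"wz":0,"gripper":1},{"tx":0,"ty":0,"tz":0.05,"wx":0,"wy":0,"wz":0,"gripper":1},{"tx":0,"ty":0,"tz":0.05,"wx":0,"wy":0,"wz":0,"gripper":1}]'
python3 - <<'E'
from h import *
import pickle
o=get_obs();print(o['tool_pos'],o['contact_force'],o['moment'])
c=capture("wrist"); pickle.dump(c,open("w13.pkl","wb")); save(c,"w13c.png",6,(55,170,165,265))
E
```

```text
time: 14.05
tool_pos: [517.6, 116.0, 133.7]
tcp_rot: [3.036, 1.57, 1.369]
contact_force: [0.4, 1.2, -4.6]
grip_width: 9.8
[517.62962028 116.03604175 133.71039166] [ 0.40209057  1.2315778  -4.61907206] [ 0.36536411  0.09628804 -0.01779222]
```

View pics/w13c.png

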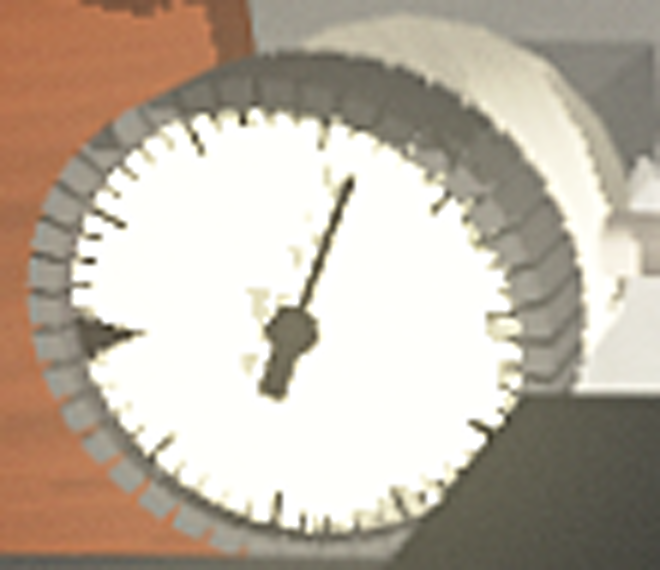

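Run:
```python
from h import *
import pickle
c=pickle.load(open("w13.pkl","rb"))
q=lambda x,y:(55+(x-2.5)/6,170+(y-2.5)/6)
for z in (102,106): dial(c,q(291,332),q(350,180),q(130,335),z)
dial(c,q(291,332),q(350,180),q(90,337))
```

```text
hub [524.56342775 216.96717296] zero dir deg 86.04578732058881 travel mm 1.6473393753929577 r 20.153912675176116 18.691466081014614
hub [526.05791645 214.658891  ] zero dir deg 86.04578732058931 travel mm 1.6473393753929675 r 19.727399563337915 18.295902425881344
hub [526.05791645 214.658891  ] zero dir deg 86.42619830026076 travel mm 1.6526228612217375 r 19.727399563337915 22.921409487525132
```

```bash
python3 -m creep '[{"tx":0,"ty":0,"tz":0.03,"wx":0,"wy":0,"wz":0,"gripper":1},{"tx":0,"ty":0,"tz":0.05,"wx":0,"wy":0,"wz":0,"gripper":1},{"tx":0,"ty":0,"tz":0.05,"wx":0,"wy":0,"wz":0,"gripper":1},{"tx":0,"ty":0,"tz":0.05,"wx":0,"wy":0,"wz":0,"gripper":1}]'
python3 - <<'E'
from h import *
import pickle
o=get_obs();print(o['tool_pos'],o['contact_force'],o['moment'])
c=capture("wrist"); pickle.dump(c,open("w14.pkl","wb")); save(c,"w14c.png",6,(55,170,165,265)); save(c,"w14g.png",6,(200,150,310,245))
c=capture("scene"); save(c,"sc14.png",8,(265,165,340,225))
E
```

```text
time: 14.43
tool_pos: [517.6, 115.7, 133.7]
tcp_rot: [3.046, 1.57, 1.379]
contact_force: [-0.4, 4.2, -4.5]
grip_width: 9.8
[517.60667323 115.72193473 133.70349405] [-0.36864266  4.22748748 -4.52971232] [ 1.07235131 -0.01310577 -0.04328356]
```

View pics/w14c.png

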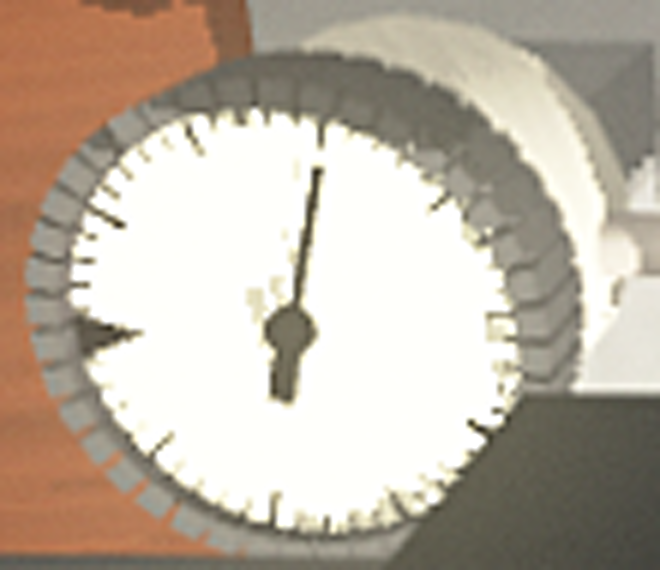

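View pics/w14g.png

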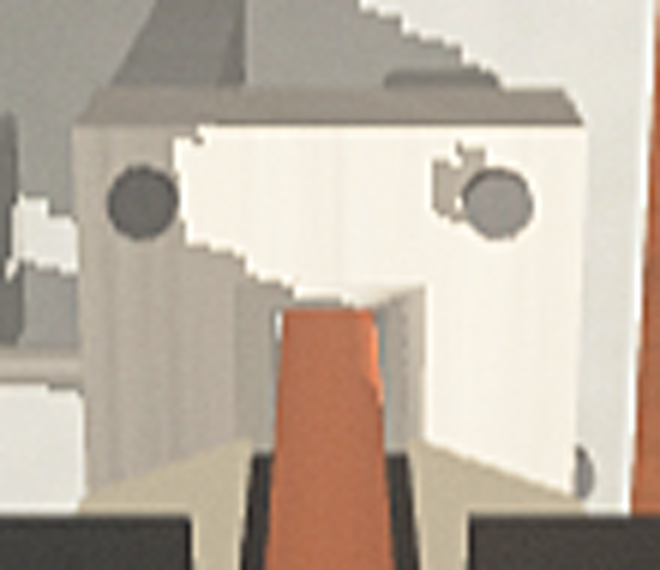

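View pics/sc14.png

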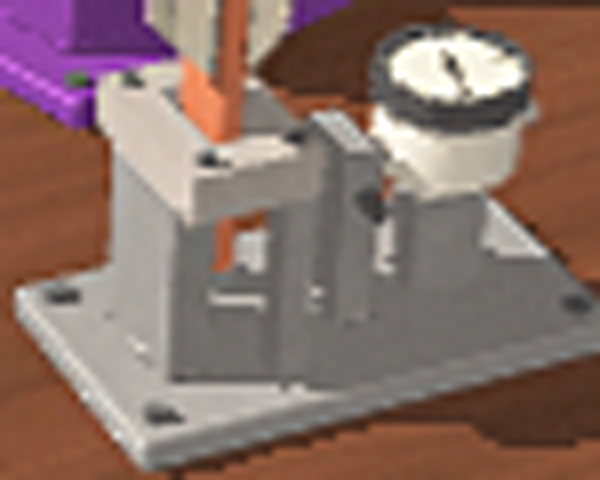

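The force rises slowly as I push (4.2 N now), the bar is clear of the slot's -y wall, and the contact looks soft. I'll hold and check it's steady.

```bash
python3 -m creep '[{"tx":0,"ty":0,"tz":0,"wx":0,"wy":0,"wz":0,"gripper":1},{"tx":0,"ty":0,"tz":0,"wx":0,"wy":0,"wz":0,"gripper":1},{"tx":0,"ty":0,"tz":0,"wx":0,"wy":0,"wz":0,"gripper":1},{"tx":0,"ty":0,"tz":0,"wx":0,"wy":0,"wz":0,"gripper":1},{"tx":0,"ty":0,"tz":0,"wx":0,"wy":0,"wz":0,"gripper":1},{"tx":0,"ty":0,"tz":0,"wx":0,"wy":0,"wz":0,"gripper":1},{"tx":0,"ty":0,"tz":0,"wx":0,"wy":0,"wz":0,"gripper":1},{"tx":0,"ty":0,"tz":0,"wx":0,"wy":0,"wz":0,"gripper":1}]'
python3 - <<'E'
from h import *
import pickle
np.set_printoptions(precision=2,suppress=True)
o=get_obs();print(o['tool_pos'],o['contact_force'],o['moment'])
c=capture("wrist"); pickle.dump(c,open("w15.pkl","wb")); save(c,"w15c.png",6,(55,170,165,265))
q=lambda x,y:(55+(x-2.5)/6,170+(y-2.5)/6)
dial(pickle.load(open("w14.pkl","rb")),q(290,332),q(318,170),q(130,333))
# bar tilt: +x face edges in wrist view, w14g crop, along the bar; project tool-vertical lines for comparison
P=lambda p:(proj(c,p)-np.array([200,150]))*6+2.5
y=np.radians(-5.5); ex=np.array([np.cos(y),np.sin(y)]); ey=np.array([-np.sin(y),np.cos(y)])
b=np.array([516.3,115.7])
for z in (110,120,130): print(z,[P([*(b+16*ex+s*5*ey),z]) for s in (1,-1)])
s=capture("scene"); sc=lambda p:(proj(s,p)-np.array([265,165]))*8+3.5
for z in (60,80,125): print("scene",z,sc([*(b+16*ex-5*ey),z]))
E
```

```text
time: 15.2
tool_pos: [517.6, 115.7, 133.7]
tcp_rot: [3.085, 1.57, 1.418]
contact_force: [0.3, 5.2, -4.7]
grip_width: 9.9
[517.62 115.68 133.7 ] [ 0.32  5.19 -4.67] [1.25 0.05 0.  ]
hub [526.04 214.53] zero dir deg 85.3111010544362 travel mm 1.4990254201282225 r 19.55202743831103 18.145249900949175
110 [array([276.92, 330.02]), array([373.3 , 330.11])]
120 [array([274.05, 363.52]), array([375.51, 363.63])]
130 [array([270.87, 400.74]), array([377.96, 400.85])]
scene 60 [217.32 259.73]
scene 80 [220.08 213.12]
scene 125 [226.47 105.41]
```

View pics/w15c.png

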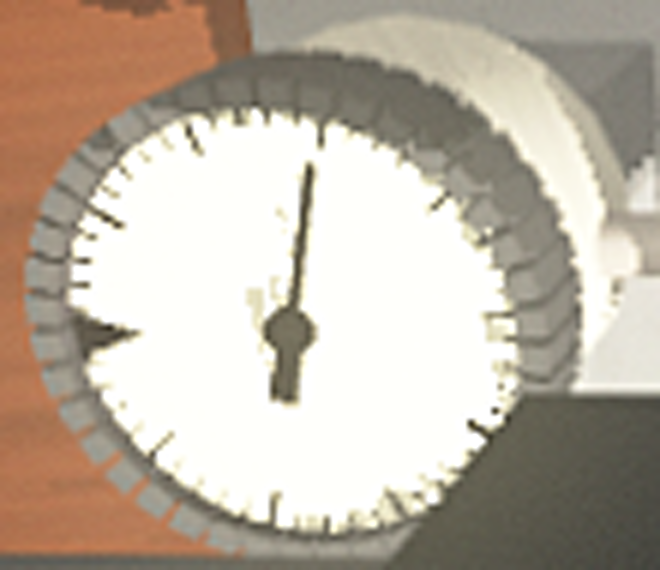

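```bash
python3 -m creep '[{"tx":0,"ty":0,"tz":-0.03,"wx":0,"wy":0,"wz":0,"gripper":1},{"tx":0,"ty":0,"tz":-0.03,"wx":0,"wy":0,"wz":0,"gripper":1},{"tx":0,"ty":0,"tz":-0.03,"wx":0,"wy":0,"wz":0,"gripper":1},{"tx":0,"ty":0,"tz":-0.03,"wx":0,"wy":0,"wz":0,"gripper":1},{"tx":0,"ty":0,"tz":-0.03,"wx":0,"wy":0,"wz":0,"gripper":1},{"tx":0,"ty":0,"tz":-0.03,"wx":0,"wy":0,"wz":0,"gripper":1},{"tx":0,"ty":0,"tz":-0.03,"wx":0,"wy":0,"wz":0,"gripper":1},{"tx":0,"ty":0,"tz":-0.03,"wx":0,"wy":0,"wz":0,"gripper":1}]'
python3 -m creep '[{"tx":0,"ty":0,"tz":0,"wx":0,"wy":0,"wz":0,"gripper":1},{"tx":0,"ty":0,"tz":0,"wx":0,"wy":0,"wz":0,"gripper":1},{"tx":0,"ty":0,"tz":0,"wx":0,"wy":0,"wz":0,"gripper":1},{"tx":0,"ty":0,"tz":0,"wx":0,"wy":0,"wz":0,"gripper":1},{"tx":0,"ty":0,"tz":0,"wx":0,"wy":0,"wz":0,"gripper":1},{"tx":0,"ty":0,"tz":0,"wx":0,"wy":0,"wz":0,"gripper":1},{"tx":0,"ty":0,"tz":0,"wx":0,"wy":0,"wz":0,"gripper":1},{"tx":0,"ty":0,"tz":0,"wx":0,"wy":0,"wz":0,"gripper":1}]'
python3 - <<'E'
from h import *
import pickle
c=capture("wrist"); pickle.dump(c,open("w16.pkl","wb")); save(c,"w16c.png",6,(55,170,165,265)); c=capture("scene"); save(c,"sc16.png",1.5)
E
```

```text
time: 15.97
tool_pos: [517.6, 115.7, 133.7]
tcp_rot: [2.917, 1.571, 1.25]
contact_force: [-0.3, 6.0, -5.2]
grip_width: 10.1
time: 16.63
tool_pos: [517.6, 115.7, 133.7]
tcp_rot: [-3.105, 1.571, 1.511]
contact_force: [0.5, 4.6, -4.7]
grip_width: 9.5
```

View pics/w16c.png

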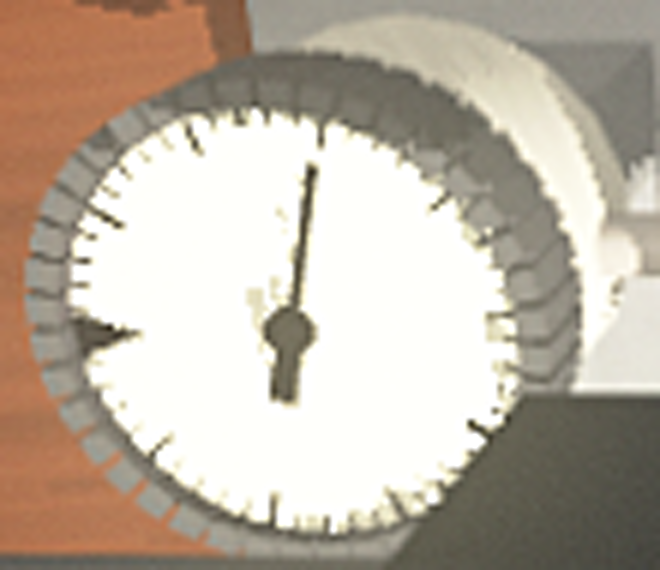

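View pics/sc16.png

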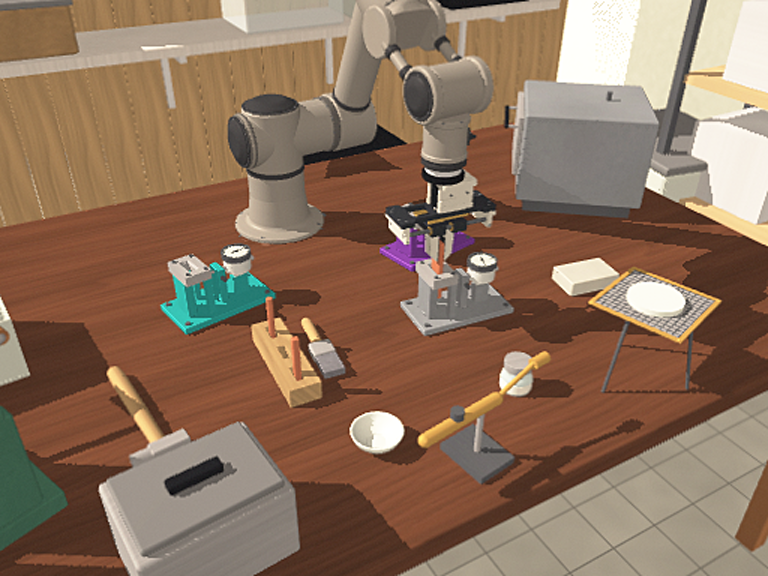

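Steady at about 5 N, with the dial reading about 1.5 mm and the zero mark unmoved. Handing in.

```bash
python3 -c "
from plant import *
print(close_job()); o=get_obs(); print(o['time'],o['contact_force'],o['grip_width'])"
```

```text
the job is handed in; nothing more can be done
None
the job is handed in; nothing more can be done
```

I turned the bezel clockwise about 1.03 rad until the zero wedge stood at the pointer. Then I took the flat bar from the middle pocket and lowered it upright through the slot of the grey gauge. It was handed in at about 16.6 s, with the bar held lightly against the anvil; close_job gave no verdict.

**Last checks**
- **Bezel:** the zero mark's direction measured about 85–86° from above, against about 85.5° for the pointer at rest. That is well within a division.
- **Bar:** its middle is about 1 mm above the guide's top, with the lower end about 37 mm above the base. It is within about 1 mm of the slot's centre each way, and the fingers read 9.5–10 mm.
- **Push:** sideways force was steady at about 5 N (4.6–6 N). The spindle travel was about 1.5 mm, above the 1 mm needed.
- **Other things:** in the last scene picture, everything else looks to be where it started.

**One disagreement:** with a rigid anvil, a 10 mm bar should push the spindle 2.0 mm, but the dial read 1.8 mm at first touch and about 1.5 mm at the end. I put this down to soft contacts giving way, and did not confirm it directly. A final 0.3 mm back-off changed the force and reading very little. I did not measure the bar's tilt directly. It looked upright, and from the foot's position I put it near 0.02 rad.

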